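# Spot-check the front row of ore pucks and tip it into the weighing cup

### The arm

A 6-joint arm with a two-finger parallel gripper is mounted at the origin on the work surface. World frame = base frame: x ahead of the robot, y to its left, z up, the work surface at z = 0. Lengths are in mm, angles in rad, forces in N, time in s.
With the tool pointing down it reaches from about 275 to 1000 mm from the base axis. Payload 8.4 kg.
Tool frame: the origin (TCP) lies at the very end of the fingers, on their centre line; the grasp point (between the pads) lies 19 mm behind it (r.tcp_to_grasp is the distance from the TCP to the grasp point, in mm); z points along the fingers, y is the line along which they close (so a half turn about z gives the same grasp; the last joint's range is limited). The gripper opens to 85 mm and grips with 20 to 120 N. Pads are 22 mm wide; open, the fingers measure 114 mm over their backs; the gripper's body (76 mm by 85 mm) begins 54 mm behind the grasp point. The pads swing forward as they close: fully open they stand 13 mm farther back than shut.
Start: joints at [-1.328, 0.353, 1.633, -0, 1.155, -0.002], TCP at [151.475, -606.369, 231.281] pointing down, gripper open.
Joint ranges: [-2.63, 2.63], [-0.92, 2.1], [0.06, 2.66], [-1.3, 4.44], [0, 2.69], [-3.02, 3.02]. Speed limits (rad/s): [2.22, 2.22, 2.79, 3.14, 3.14, 3.14].

### API

Orientations are given as [roll, pitch, yaw] about the fixed x, y, z axes, in that order (R = Rz(yaw) Ry(pitch) Rx(roll)).
In Python, from rig import r gives the robot as it stands. The module is installed in compiled form; this text tells all that it offers.
- The arm moves only by the tool play_rows, never from a script. Its argument "rows" is a list of rows, each an object with "dp": the shift along the tool's x, y, z in units of 40 mm (1.0 is 40 mm), a list of three; "turn": the turn, a rotation vector about the tool's x, y, z in units of 6 degrees (1.0 is 6 degrees), a list of three; "fingers": the closure, from 0 (fully open) to 1 (shut). In form: [{"dp": [tx, ty, tz], "turn": [wx, wy, wz], "fingers": fingers}, ...]. A call has 1 to 5 rows; each row shifts and turns the commanded pose from where the row before left it, along the tool's axes as they then stand; what a row does not reach is not made up. A row lasts 1/12 s, in which the tool goes at most 41.7 mm and 7.16 degrees, less where a joint would pass 70% of its speed; a pose out of reach is approached as far as the arm can. A call is refused whole if a number of a shift passes 1 or a number of a turn 1, either way. A call with a gripper value outside its range is refused whole. The fingers move at their own pace and stop on an object; "force" is the grip in N (left out, the last holds). Time passes only in rows, so rows that do not move let the fingers close. It gives the time, the measured TCP pose, the force, the opening and the grip force at its end, in the units of the state.
- r.sense(): the state, without advancing time (a new reading comes with each control period).
- r.grab_frame(name): name is "scene" or "top" or "wrist"; returns a dict with "pixels" (420x560x3 uint8, red, green, blue), "fx", "fy", "cx", "cy" (pixels), "pose" (4x4, takes a point from camera to world coordinates). Camera axes: x right, y down, z forward; pixel columns grow to the right and rows downward; lengths in mm; the calibration is good to about 2 mm. A picture is of the moment at which its call begins. There is no depth.
- r.sign_off(): hands the job in; it is judged then, once.
The state is a dict: "clock": time; "qpos": joint angles; "qvel": joint speeds; "joint_efforts": joint torques, N m; "eef_pos": TCP position; "tcp_rot": TCP orientation; "contact_force": force on the tool from outside, world axes, zero at the start; "wrist_torque": the same for the moment, N m; "opening": opening from 0.0 (shut) to 1.0 (fully open); "grasp_force": force on a finger pad.
Only numpy, scipy, OpenCV 4.12 (cv2) and the standard library are available. Lean on these libraries where they do the work, as an engineer would, in place of code of your own. Each camera call takes 0.05 s, during which the arm holds its last target. There are 200 camera calls.

### The job

Take the probe and touch its tip gently onto the test mark of each puck in the tray's front row, one after another from the lane nearest the robot to the farthest, and stand the probe back in its holder. With the cup set under the spout, lift the tray's handle so that only the tested front row slides off into the cup while the back row stays in its place behind the lip, and let the tray back down level. Finally set the cup with the pucks in the middle of the balance's pan, and leave the bottle, slide box and jar where they are.

Things in the scene. Friction and masses are not known exactly. Their poses are not given: they have to be found in the camera images.
- tray (a joint): hinge of the white tipping tray, rad: 0 = level on its stand, grows (at most 1.2) as the handle end is lifted and the spout end dips. It falls back to 0 by its own weight when let go (under 5 N at the handle holds it). Front pucks slide off at 0.2 to 0.35 rad; the lip holds the back row up to 0.65 rad, beyond about 0.8 rad the back row comes over it too
- handle (a point): middle of the tray's handle: a level round bar 12 mm thick, free for 94 mm, parallel to the hinge; 106 mm behind the hinge line, 80 mm above the bench when level; 36 mm clear between bar and the tray's end wall (its top 15 mm above the bar's axis). Axes turn with the tray: x from handle to spout, y along the bar, z up when level
- spout (a point): middle of the tray's open spout edge, on the floor, 82 mm above the bench when level (70 mm at 0.4 rad). Hinge line: 30 mm back along -x and 6 mm below, parallel to y. Tray 120 mm wide, floor 6 mm thick. Axes as handle. The cup catches the pucks with its middle 30 mm beyond this edge along x, long side parallel to it, fin away from the tray; the spout then overhangs its rim, so slide it in level
- back_row (a point): middle of the back row's place on the slick tray floor. Four lanes 26 mm wide run along x at y = +43.5, +14.5, -14.5, -43.5 mm, between dividers 7 mm high. Across all lanes, 20 mm ahead (+x), runs the raised lip, a ridge 4.8 mm high: back row behind it (handle side), front row between it and the spout. Axes as handle
- cup_mid (a point): the catch cup, a loose open rectangular aluminium box 74 x 138 x 45 mm (x, y, z of this frame), walls 3 mm, about 180 g: centre of its inner floor, 3 mm above its underside. A grip fin stands out from the middle of its +x long side
- cup_fin (a point): where to grip the cup's fin: an upright plate 10 mm thick (in y), reaching 36 mm out from the cup's side, 15 to 55 mm above the cup's underside; this point lies 56 mm from the cup's middle along +x and 40 mm above its underside; axes as cup_mid
- probe_grip (a point): middle of the probe's black handle (upright cylinder 16 mm thick and 70 mm long), z up along the probe. Below the handle are a steel collar 28 mm across (its underside 43 mm below this point), a thin shaft 8 mm thick and a brass spring pin. 92 g
- probe_tip (a point): tip of the probe's spring pin, 98 mm below probe_grip when free; it yields up to 8 mm upward at 0.35 N per mm (0.35 N to start)
- holder_top (a point): the probe's holder, a fixed grey block 56 x 56 x 70 mm: centre of the mouth of its upright through hole (14 mm wide, chamfered), 70 mm above the bench. The probe stands in it with the collar lying on this face (probe_grip 43 mm above this point)
- pan (a point): centre of the top of the fixed white balance's square steel pan, 160 x 160 mm, 52 mm above the bench; balance body 180 x 200 mm
- oil_bottle: bystander: small amber bottle 34 mm across, 75 mm tall; origin at its base
- slide_box: bystander: wooden slide box 80 x 50 x 30 mm; origin at its base
- powder_jar: bystander: white jar 52 mm across, 60 mm tall; origin at its base
- front1_mark (a point): test mark (brass-coloured grain 8 mm across) in the middle of the top face of the front-row puck in the lane nearest to the robot; a resin puck 25 mm across and 12 mm high, 18 g, flat on the tray, this point 12 mm above its underside; 94 mm above the bench when the tray is level. None if that lane's front place is empty
- front2_mark (a point): test mark (brass-coloured grain 8 mm across) in the middle of the top face of the front-row puck in the lane second from the robot; a resin puck 25 mm across and 12 mm high, 18 g, flat on the tray, this point 12 mm above its underside; 94 mm above the bench when the tray is level. None if that lane's front place is empty
- front3_mark (a point): test mark (brass-coloured grain 8 mm across) in the middle of the top face of the front-row puck in the lane third from the robot; a resin puck 25 mm across and 12 mm high, 18 g, flat on the tray, this point 12 mm above its underside; 94 mm above the bench when the tray is level. None if that lane's front place is empty
- front4_mark (a point): test mark (brass-coloured grain 8 mm across) in the middle of the top face of the front-row puck in the lane farthest from the robot; a resin puck 25 mm across and 12 mm high, 18 g, flat on the tray, this point 12 mm above its underside; 94 mm above the bench when the tray is level. None if that lane's front place is empty
- back1_mark (a point): the same mark of the back-row puck (an identical puck) in the lane nearest to the robot; None if absent
- back2_mark (a point): the same mark of the back-row puck (an identical puck) in the lane second from the robot; None if absent
- back3_mark (a point): the same mark of the back-row puck (an identical puck) in the lane third from the robot; None if absent
- back4_mark (a point): the same mark of the back-row puck (an identical puck) in the lane farthest from the robot; None if absent

How it is judged (in metres and radians):
On the way, in this order (a step that is already met when the one before it is completed fails the run):
1. the probe's tip touches the mark of the front-row puck nearest to the robot (within 6 mm of its centre) (distance between probe_tip and front1_mark below 0.006 m and contact force between probe and front1 above 0.15 N).
2. the probe's tip touches the mark of the front-row puck second from the robot (within 6 mm of its centre) (distance between probe_tip and front2_mark below 0.006 m and contact force between probe and front2 above 0.15 N).
3. the probe's tip touches the mark of the front-row puck third from the robot (within 6 mm of its centre) (distance between probe_tip and front3_mark below 0.006 m and contact force between probe and front3 above 0.15 N).
4. the probe's tip touches the mark of the front-row puck farthest from the robot (within 6 mm of its centre) (distance between probe_tip and front4_mark below 0.006 m and contact force between probe and front4 above 0.15 N).
5. the tray is tilted over 0.12 rad with the cup below its spout (middles within 60 mm seen from above) (value of joint tray above 0.12 rad and horizontal distance between cup_mid and spout below 0.06 m).
6. every front-row puck lies in the cup (x of front1_mark in the frame of cup_mid between -0.038 and 0.038 m and y of front1_mark in the frame of cup_mid between -0.07 and 0.07 m and z of front1_mark in the frame of cup_mid between -0.004 and 0.045 m and x of front2_mark in the frame of cup_mid between -0.038 and 0.038 m and y of front2_mark in the frame of cup_mid between -0.07 and 0.07 m and z of front2_mark in the frame of cup_mid between -0.004 and 0.045 m and x of front3_mark in the frame of cup_mid between -0.038 and 0.038 m and y of front3_mark in the frame of cup_mid between -0.07 and 0.07 m and z of front3_mark in the frame of cup_mid between -0.004 and 0.045 m and x of front4_mark in the frame of cup_mid between -0.038 and 0.038 m and y of front4_mark in the frame of cup_mid between -0.07 and 0.07 m and z of front4_mark in the frame of cup_mid between -0.004 and 0.045 m), for 0.2 s.
At the end, for the whole second after the job is handed in: All front-row pucks present lie inside the cup; the cup stands upright on the balance's pan, its middle within 30 mm of the pan's; all back-row pucks lie flat in their row (within 12 mm) on the tray; the tray is level (under 0.04 rad); the probe stands in its holder, collar down (all of step 6 and x of back1_mark in the frame of back_row between -0.012 and 0.012 m and z of back1_mark in the frame of back_row between 0.006 and 0.018 m and x of back2_mark in the frame of back_row between -0.012 and 0.012 m and z of back2_mark in the frame of back_row between 0.006 and 0.018 m and x of back3_mark in the frame of back_row between -0.012 and 0.012 m and z of back3_mark in the frame of back_row between 0.006 and 0.018 m and x of back4_mark in the frame of back_row between -0.012 and 0.012 m and z of back4_mark in the frame of back_row between 0.006 and 0.018 m and value of joint tray below 0.04 rad and horizontal distance between cup_mid and pan below 0.03 m and z of cup_mid in the frame of pan between -0.003 and 0.008 m and angle between cup_mid's own z axis and vertical below 0.08 rad and linear speed of cup below 0.02 m/s and horizontal distance between probe_grip and holder_top below 0.012 m and z of probe_grip in the frame of holder_top below 0.048 m and angle between probe_grip's own z axis and vertical below 0.12 rad); the robot touches nothing.
It fails at once if the probe presses a puck with more than 12 N (contact force between probe and front1 above 12 N or contact force between probe and front2 above 12 N or contact force between probe and front3 above 12 N or contact force between probe and front4 above 12 N or contact force between probe and back1 above 12 N or contact force between probe and back2 above 12 N or contact force between probe and back3 above 12 N or contact force between probe and back4 above 12 N).
It fails at once if a bystander (bottle, slide box, jar) is moved more than 25 mm (distance of any of oil_bottle, slide_box, powder_jar from where it was at the start of the episode above 0.025 m).
Of front1, front2, front3, front4 only 2 to 4 are there at a start; the rules pass over those that are not, and their reading is None.
Of back1, back2, back3, back4 only 2 to 4 are there at a start; the rules pass over those that are not, and their reading is None.
At some moment in a run one of cup may be knocked a few centimetres aside while the robot is not near it.
It also fails if it takes over 210 s, if anything falls off the work surface, if the arm or the gripper's body presses on something with over 40 N, if the wrist force passes 120 N, or if a joint passes its speed limit or range.

## Working session

There is one attempt and no reset: what is moved stays moved. The work goes in short steps, Python scripts to look and compute and a tool call to move; the robot and the scene stay as the last step left them, time stands still between calls to the robot, and variables do not carry over. Pictures are saved under pics/ and viewed, at most 14 in all, crops included, and the job is handed in when it is done.

Besides the shell and the picture viewer there is one more tool, called by a JSON object that holds its "api" and its "payload". play_rows: Moves the arm, as the interface text tells. Its arguments: {"type":"object","properties":{"rows":{"type":"array"},"force":{"type":"number"}},"required":["rows"]}

```bash
mkdir -p pics
cat > h.py <<'E'
import numpy as np, cv2
from rig import r
def shot(n,f):
    d=r.grab_frame(n); cv2.imwrite('pics/'+f+'.png',d['pixels'][:,:,::-1]); np.save('pics/'+f+'.npy',d,allow_pickle=True); return d
def load(f): return np.load('pics/'+f+'.npy',allow_pickle=True).item()
def ray(d,u,v):
    T=np.array(d['pose']); c=np.array([(u-d['cx'])/d['fx'],(v-d['cy'])/d['fy'],1]); return T[:3,3],T[:3,:3]@c
def plane(d,u,v,z):
    o,k=ray(d,u,v); return o+k*(z-o[2])/k[2]
def proj(d,p):
    T=np.array(d['pose']); c=T[:3,:3].T@(np.array(p)-T[:3,3]); return np.array([d['fx']*c[0]/c[2]+d['cx'],d['fy']*c[1]/c[2]+d['cy']])
E
python3 - <<'E'
from h import *
np.set_printoptions(precision=3,suppress=True)
for n in ['top','scene','wrist']:
    d=shot(n,n+'0'); print(n,d['fx'],d['cx'],d['cy'],np.array(d['pose']))
print(r.sense())
E
```

```text
top 480.32732801989744 274.57801752256313 209.5974533811761 [[  -0.004   -0.975    0.222  359.557]
 [  -1.       0.004   -0.001  -28.393]
 [   0.      -0.222   -0.975 1081.679]
 [   0.       0.       0.       1.   ]]
scene 414.8421057269561 282.38410871604253 215.89926444714226 [[  -0.084    0.731   -0.677 1251.631]
 [   0.996    0.05    -0.069   67.332]
 [  -0.017   -0.68    -0.733  828.875]
 [   0.       0.       0.       1.   ]]
wrist 367.10324461495713 278.7432115760787 216.5514338462071 [[   0.242   -0.932   -0.27   219.867]
 [  -0.97    -0.233   -0.067 -589.349]
 [  -0.001    0.278   -0.961  373.496]
 [   0.       0.       0.       1.   ]]
{'clock': 0.15, 'qpos': array([-1.328,  0.354,  1.634,  0.   ,  1.155, -0.002]), 'qvel': array([ 0.001, -0.002, -0.002,  0.001,  0.   , -0.001]), 'joint_efforts': array([ -0.001, -60.564, -34.234,  -0.   ,   0.006,   0.   ]), 'eef_pos': array([ 151.389, -606.012,  230.729]), 'tcp_rot': array([-3.141, -0.   ,  0.245]), 'contact_force': array([ 0.672, -0.632,  0.72 ]), 'wrist_torque': array([0.038, 0.011, 0.014]), 'grasp_force': 0.0, 'opening': 0.9998665002658462}
```

View pics/top0.png

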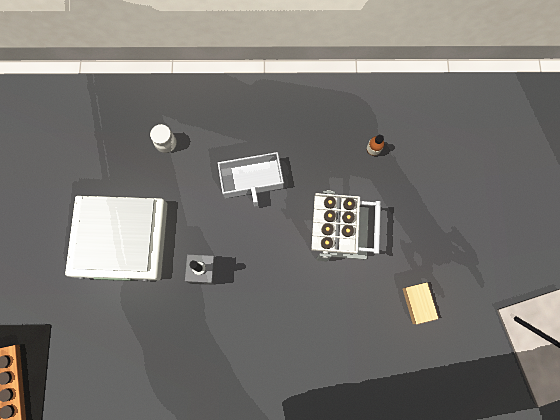

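View pics/scene0.png

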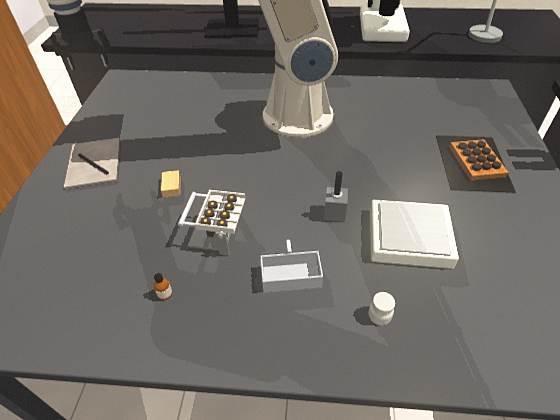

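Run:
```python
from h import *
d=load('top0'); im=d['pixels'][:,:,::-1]
cv2.imwrite('pics/c1.png',cv2.resize(im[120:300,180:400],None,fx=3.6,fy=3.3,interpolation=cv2.INTER_CUBIC))
np.set_printoptions(precision=1,suppress=True)
hsv=cv2.cvtColor(im.copy(),cv2.COLOR_BGR2HSV)
m=cv2.inRange(hsv,(10,90,90),(35,255,255)); m[:, :305]=0; m[:, 365:]=0; m[:190]=0;m[258:]=0
n,l,s,c=cv2.connectedComponentsWithStats(m)
for i in range(1,n):
    if s[i,4]>3: print(s[i,4],c[i],plane(d,*c[i],94))
d2=load('scene0'); hsv=cv2.cvtColor(d2['pixels'],cv2.COLOR_RGB2HSV)
m=cv2.inRange(hsv,(10,90,90),(35,255,255)); m[:185]=0;m[240:]=0;m[:,:190]=0;m[:,250:]=0
n,l,s,c=cv2.connectedComponentsWithStats(m)
print('scene')
for i in range(1,n):
    if s[i,4]>3: print(s[i,4],c[i],plane(d2,*c[i],94))
```

```text
18 [329.8 201.6] [ 601.3 -146.7   94. ]
17 [349.4 203. ] [ 598.  -187.9   94. ]
17 [329.6 215. ] [ 572.2 -145.4   94. ]
15 [348.1 216.5] [ 568.9 -184.2   94. ]
15 [327.1 228.5] [ 543.5 -139.3   94. ]
17 [347.6 230. ] [ 540.  -182.1   94. ]
18 [326.7 242.1] [ 514.7 -137.7   94. ]
scene
13 [231.1 196.6] [ 515.  -137.5   94. ]
11 [211.6 203.1] [ 541.2 -182.3   94. ]
12 [228.4 204.8] [ 544.1 -139.3   94. ]
13 [208.6 211.4] [ 569.9 -184.    94. ]
12 [223.8 213.1] [ 573.  -145.6   94. ]
14 [204.6 219.7] [ 597.9 -187.9   94. ]
14 [221.5 221.7] [ 601.5 -146.1   94. ]
```

View pics/c1.png

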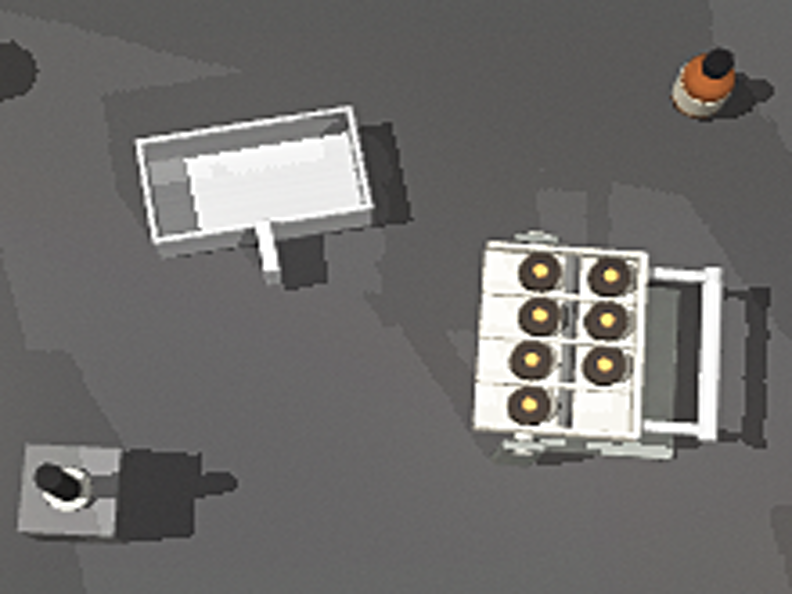

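Run:
```python
from h import *
np.set_printoptions(precision=1,suppress=True)
d=load('top0'); im=d['pixels'][:,:,::-1]
q=lambda x,y,z: plane(d,180+(x+.5)/3.6-.5,120+(y+.5)/3.3-.5,z)
print('holder',[q(*p,70)[:2] for p in [(27,445),(121,448),(117,536),(20,530)]], 'collar',q(68,490,76))
print('cup',[q(*p,45)[:2] for p in [(137,140),(350,107),(373,207),(155,242)]], 'fin',q(262,222,55),q(272,273,55))
print('spout',q(490,243,95),q(474,430,95),'bar',q(710,270,80),q(708,437,80))
d2=load('scene0')
# bodies by threshold: pan
g=cv2.cvtColor(im.copy(),cv2.COLOR_BGR2GRAY)
for p in [(75,197),(164,199),(163,281),(66,277)]: print('bal',plane(d,*p,45)[:2])
for i,n in enumerate(['top0','scene0']):
    x=load(n); a=x['pixels'][:,:,::-1]
    c=a[180:300,50:190] if i==0 else a[160:290,300:470]
    cv2.imwrite(f'pics/b{i}.png',cv2.resize(c,(560,480) if i==0 else (680,520),interpolation=cv2.INTER_CUBIC))
cv2.imwrite('pics/b.png',np.hstack([cv2.resize(cv2.imread('pics/b0.png'),(400,343)),cv2.resize(cv2.imread('pics/b1.png'),(400,343),)[:343]]))
```

```text
holder [array([493.1, 155.6]), array([490.9, 100.4]), array([435.1, 101.3]), array([439. , 157.7])] collar [463.6 129.7  76. ]
cup [array([706.3,  98.7]), array([729.7, -35.4]), array([658. , -49.4]), array([633.9,  85.9])] fin [644.9  19.2  55. ] [609.6  12.9  55. ]
spout [ 619.3 -117.2   95. ] [ 498.3 -105.2   95. ] bar [ 604.6 -249.3   80. ] [ 495.4 -242.6   80. ]
bal [625.9 414.5]
bal [620.6 216.2]
bal [439.6 209.8]
bal [448.9 418.2]
```

View pics/b.png

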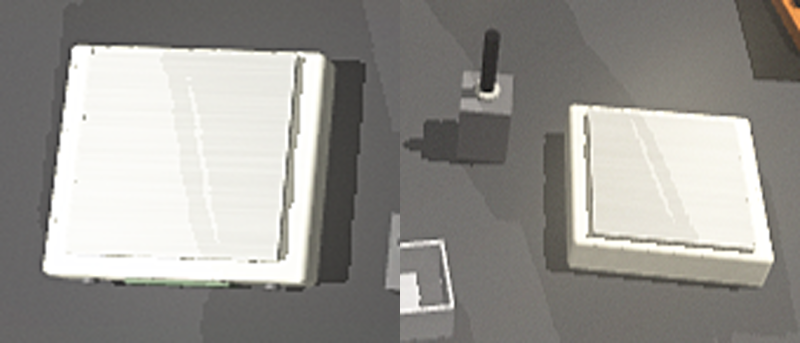

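{"api": "play_rows", "payload": {"rows": [{"dp": [0, 0, 0], "turn": [0, 0, -1], "fingers": 0}, {"dp": [0, 0, 0], "turn": [0, 0, -1], "fingers": 0}, {"dp": [0, 0, 0], "turn": [0, 0, -1], "fingers": 0}, {"dp": [0, 0, 0], "turn": [0, 0, -1], "fingers": 0}, {"dp": [0, 0, 0], "turn": [0, 0, -1], "fingers": 0}]}}

```text
clock: 0.57
eef_pos: [151.4, -606.2, 231.0]
tcp_rot: [-3.141, -0.0, 0.774]
contact_force: [-0.4, 0.6, -0.1]
opening: 0.998
grasp_force: 0.0
```

{"api": "play_rows", "payload": {"rows": [{"dp": [0, 0, 0], "turn": [0, 0, -1], "fingers": 0}, {"dp": [0, 0, 0], "turn": [0, 0, -1], "fingers": 0}, {"dp": [0, 0, 0], "turn": [0, 0, -1], "fingers": 0}, {"dp": [0, 0, 0], "turn": [0, 0, -1], "fingers": 0}, {"dp": [0, 0, 0], "turn": [0, 0, -1], "fingers": 0}]}}

```text
clock: 0.98
eef_pos: [151.4, -606.2, 231.0]
tcp_rot: [-3.141, -0.001, 1.297]
contact_force: [-0.7, 0.8, -0.2]
opening: 1.001
grasp_force: 0.0
```

{"api": "play_rows", "payload": {"rows": [{"dp": [0, 0, 0], "turn": [0, 0, -1], "fingers": 0}, {"dp": [0, 0, 0], "turn": [0, 0, -1], "fingers": 0}, {"dp": [0, 0, 0], "turn": [0, 0, -0.66], "fingers": 0}, {"dp": [0, 0, 0], "turn": [0, 0, 0], "fingers": 0}]}}

```text
clock: 1.32
eef_pos: [151.4, -606.2, 231.0]
tcp_rot: [-3.141, -0.001, 1.574]
contact_force: [-0.5, -0.0, -0.1]
opening: 1.001
grasp_force: 0.0
```

```bash
cat >> h.py <<'E'
from scipy.spatial.transform import Rotation as Ro
def go(x,y,z,yaw=None,roll=np.pi):
    "units of dp/turn in the tool frame to reach a pose"
    s=r.sense(); R=Ro.from_euler('xyz',s['tcp_rot'])
    dp=R.inv().apply(np.array([x,y,z])-s['eef_pos'])/40
    out='dp '+str(np.round(dp,3))
    if yaw is not None: out+=' turn '+str(np.round((R.inv()*Ro.from_euler('xyz',[roll,0,np.radians(yaw)])).as_rotvec(degrees=True)/6,2))
    print(out,'| at',np.round(s['eef_pos'],1),np.round(np.degrees(s['tcp_rot']),2),'F',np.round(s['contact_force'],1),'open',round(s['opening'],3),'g',round(s['grasp_force'],1),'t',round(s['clock'],2))
E
python3 - <<'E'
from h import *
print(plane(load('top0'),114.1,234.6,52),plane(load('scene0'),415.2,227.9,52))
go(464,129.3,230,90)
print(r.sense()['qpos'])
E
```

```text
[539.47793582 319.15973783  52.        ] [551.78821597 324.80585954  52.        ]
dp [18.364  7.868  0.034] turn [-0.   -0.01  0.03] | at [ 151.4 -606.2  231. ] [-1.7999e+02 -3.0000e-02  9.0170e+01] F [-0.5 -0.  -0.1] open 1.001 g 0.0 t 1.32
[-1.32839270e+00  3.53234559e-01  1.63371384e+00 -1.52222578e-05
  1.15523112e+00 -1.33127770e+00]
```

{"api": "play_rows", "payload": {"rows": [{"dp": [0.91, 0.39, 0], "turn": [0, 0, 0], "fingers": 0}, {"dp": [0.91, 0.39, 0], "turn": [0, 0, 0], "fingers": 0}, {"dp": [0.91, 0.39, 0], "turn": [0, 0, 0], "fingers": 0}, {"dp": [0.91, 0.39, 0], "turn": [0, 0, 0], "fingers": 0}, {"dp": [0.91, 0.39, 0], "turn": [0, 0, 0], "fingers": 0}]}}

```text
clock: 1.73
eef_pos: [229.7, -422.6, 231.1]
tcp_rot: [-3.142, -0.0, 1.567]
contact_force: [1.2, -0.2, -0.4]
opening: 0.999
grasp_force: 0.0
```

{"api": "play_rows", "payload": {"rows": [{"dp": [0.91, 0.39, 0], "turn": [0, 0, 0], "fingers": 0}, {"dp": [0.91, 0.39, 0], "turn": [0, 0, 0], "fingers": 0}, {"dp": [0.91, 0.39, 0], "turn": [0, 0, 0], "fingers": 0}, {"dp": [0.91, 0.39, 0], "turn": [0, 0, 0], "fingers": 0}, {"dp": [0.91, 0.39, 0], "turn": [0, 0, 0], "fingers": 0}]}}

```text
clock: 2.15
eef_pos: [307.7, -240.6, 231.4]
tcp_rot: [3.141, 0.0, 1.567]
contact_force: [1.2, -0.3, -1.0]
opening: 1.002
grasp_force: 0.0
```

{"api": "play_rows", "payload": {"rows": [{"dp": [0.91, 0.39, 0], "turn": [0, 0, 0], "fingers": 0}, {"dp": [0.91, 0.39, 0], "turn": [0, 0, 0], "fingers": 0}, {"dp": [0.91, 0.39, 0], "turn": [0, 0, 0], "fingers": 0}, {"dp": [0.91, 0.39, 0], "turn": [0, 0, 0], "fingers": 0}, {"dp": [0.91, 0.39, 0], "turn": [0, 0, 0], "fingers": 0}]}}

```text
clock: 2.57
eef_pos: [385.9, -58.5, 231.6]
tcp_rot: [3.141, 0.0, 1.568]
contact_force: [0.9, -0.7, 0.2]
opening: 1.0
grasp_force: 0.0
```

{"api": "play_rows", "payload": {"rows": [{"dp": [0.9, 0.39, 0], "turn": [0, 0, 0], "fingers": 0}, {"dp": [0, 0, 0], "turn": [0, 0, 0], "fingers": 0}, {"dp": [0, 0, 0], "turn": [0, 0, 0], "fingers": 0}]}}

```text
clock: 2.82
eef_pos: [401.6, -22.6, 231.3]
tcp_rot: [-3.142, -0.0, 1.573]
contact_force: [-0.5, -0.5, -1.1]
opening: 1.006
grasp_force: 0.0
```

Run:
```python
from h import *
shot('wrist','w1')
go(464,129.3,230,90)
```

```text
dp [3.827 1.577 0.026] turn [-0.01  0.    0.01] | at [401.  -23.8 231.1] [-1.7996e+02  1.0000e-02  9.0040e+01] F [-0.2 -0.1 -0. ] open 1.005 g 0.0 t 2.87
```

View pics/w1.png

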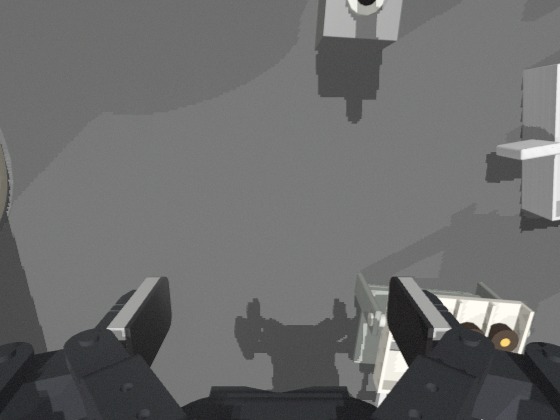

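{"api": "play_rows", "payload": {"rows": [{"dp": [0.9, 0.39, 0], "turn": [0, 0, 0], "fingers": 0}, {"dp": [0.9, 0.39, 0], "turn": [0, 0, 0], "fingers": 0}, {"dp": [0, 0.4, 0], "turn": [0, 0, 0], "fingers": 0}, {"dp": [0, 0.4, 0], "turn": [0, 0, 0], "fingers": 0}, {"dp": [0, 0, 0], "turn": [0, 0, 0], "fingers": 0}]}}

```text
clock: 3.28
eef_pos: [466.7, 46.5, 231.4]
tcp_rot: [3.14, 0.0, 1.568]
contact_force: [0.4, 0.1, -0.8]
opening: 1.002
grasp_force: 0.0
```

Run:
```python
from h import *
d=shot('wrist','w2')
go(464,129.3,230,90)
for z in (70,76,113,148): print(z,proj(d,(464,129.3,z)))
```

```text
dp [ 2.078 -0.03   0.027] turn [-0.    0.   -0.03] | at [465.   46.2 231.1] [-1.7998e+02  2.0000e-02  8.9820e+01] F [-0.6  0.8  0.8] open 0.997 g 0.0 t 3.33
70 [274.69884427  93.46035928]
76 [274.6313398   93.12443818]
113 [274.14558482  90.70718583]
148 [273.53748679  87.68112035]
```

View pics/w2.png

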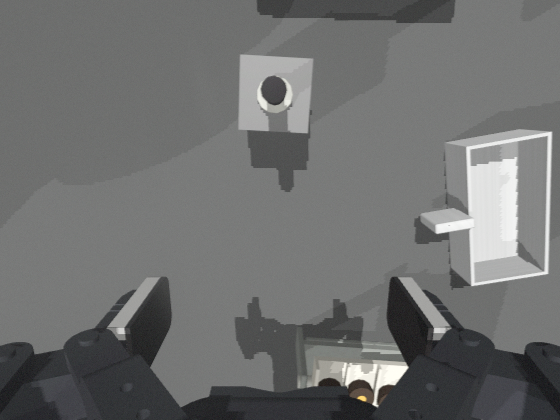

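{"api": "play_rows", "payload": {"rows": [{"dp": [0.9, -0.03, 0], "turn": [0, 0, 0], "fingers": 0}, {"dp": [0.75, 0, 0], "turn": [0, 0, 0], "fingers": 0}, {"dp": [0.4, 0, 0], "turn": [0, 0, 0], "fingers": 0}, {"dp": [0, 0, 0], "turn": [0, 0, 0], "fingers": 0}, {"dp": [0, 0, 0], "turn": [0, 0, 0], "fingers": 0}]}}

```text
clock: 3.75
eef_pos: [462.4, 128.5, 231.1]
tcp_rot: [-3.141, 0.001, 1.57]
contact_force: [1.0, -0.8, 0.3]
opening: 0.997
grasp_force: 0.0
```

{"api": "play_rows", "payload": {"rows": [{"dp": [0, 0, 0.8], "turn": [0, 0, 0], "fingers": 0}, {"dp": [0, 0, 0.9], "turn": [0, 0, 0], "fingers": 0}, {"dp": [0, 0, 0.9], "turn": [0, 0, 0], "fingers": 0}, {"dp": [0, 0, 0.8], "turn": [0, 0, 0], "fingers": 0}, {"dp": [0, 0, 0], "turn": [0, 0, 0], "fingers": 0}]}}

```text
clock: 4.17
eef_pos: [458.9, 126.6, 90.5]
tcp_rot: [-3.132, 0.003, 1.568]
contact_force: [-1.1, -0.8, -0.7]
opening: 1.0
grasp_force: 0.0
```

```bash
python3 -c "
from h import *
go(464,128.3,94,90)"
```

```text
dp [ 0.042  0.127 -0.088] turn [-0.09  0.03 -0.02] | at [458.9 126.6  90.5] [-1.7948e+02  1.6000e-01  8.9860e+01] F [-1.1 -0.8 -0.7] open 1.0 g 0.0 t 4.17
```

{"api": "play_rows", "payload": {"rows": [{"dp": [0, 0, 0], "turn": [0, 0, 0], "fingers": 0}, {"dp": [0, 0, 0], "turn": [0, 0, 0], "fingers": 0}, {"dp": [0, 0, 0], "turn": [0, 0, 0], "fingers": 0}]}}

```text
clock: 4.42
eef_pos: [464.7, 129.4, 97.4]
tcp_rot: [3.139, -0.001, 1.57]
contact_force: [-0.6, 0.0, 0.1]
opening: 1.0
grasp_force: 0.0
```

```bash
python3 -c "
from h import *
go(464,128.3,94,90)"
```

```text
dp [-0.026 -0.017  0.084] turn [ 0.03 -0.01 -0.01] | at [464.7 129.4  97.4] [ 1.7982e+02 -4.0000e-02  8.9940e+01] F [-0.6  0.   0.1] open 1.0 g 0.0 t 4.42
```

{"api": "play_rows", "payload": {"rows": [{"dp": [-0.03, -0.01, 0.08], "turn": [0, 0, 0], "fingers": 0}, {"dp": [0, 0, 0], "turn": [0, 0, 0], "fingers": 0}, {"dp": [0, 0, 0], "turn": [0, 0, 0], "fingers": 0.6}, {"dp": [0, 0, 0], "turn": [0, 0, 0], "fingers": 1}, {"dp": [0, 0, 0], "turn": [0, 0, 0], "fingers": 1}], "force": 40}}

```text
clock: 4.83
eef_pos: [463.0, 128.5, 92.4]
tcp_rot: [3.141, -0.0, 1.571]
contact_force: [-0.2, -0.0, -0.5]
opening: 0.604
grasp_force: 0.0
```

{"api": "play_rows", "payload": {"rows": [{"dp": [0, 0, 0], "turn": [0, 0, 0], "fingers": 1}, {"dp": [0, 0, 0], "turn": [0, 0, 0], "fingers": 1}, {"dp": [0, 0, 0], "turn": [0, 0, 0], "fingers": 1}, {"dp": [0, 0, 0], "turn": [0, 0, 0], "fingers": 1}]}}

```text
clock: 5.17
eef_pos: [462.8, 128.4, 92.0]
tcp_rot: [-3.141, 0.0, 1.571]
contact_force: [0.1, 0.2, -0.6]
opening: 0.174
grasp_force: 39.0
```

```bash
python3 -c "
from h import *
go(464,128.3,94,90)"
```

```text
dp [-0.002  0.031 -0.05 ] turn [-0.  0. -0.] | at [462.8 128.4  92. ] [-179.99    0.     89.99] F [ 0.1  0.2 -0.6] open 0.174 g 39.0 t 5.17
```

{"api": "play_rows", "payload": {"rows": [{"dp": [0, 0, -0.4], "turn": [0, 0, 0], "fingers": 1}, {"dp": [0, 0, -0.6], "turn": [0, 0, 0], "fingers": 1}, {"dp": [0, 0, -0.8], "turn": [0, 0, 0], "fingers": 1}, {"dp": [0, 0, -0.6], "turn": [0, 0, 0], "fingers": 1}, {"dp": [0, 0, -0.3], "turn": [0, 0, 0], "fingers": 1}]}}

```text
clock: 5.58
eef_pos: [464.0, 128.7, 203.0]
tcp_rot: [3.138, -0.001, 1.571]
contact_force: [0.5, -0.8, -1.1]
opening: 0.176
grasp_force: 39.3
```

{"api": "play_rows", "payload": {"rows": [{"dp": [-0.5, 0.1, 0], "turn": [0, 0, 0], "fingers": 1}, {"dp": [-0.8, 0.2, 0], "turn": [0, 0, 0], "fingers": 1}, {"dp": [-0.8, 0.2, 0], "turn": [0, 0, 0], "fingers": 1}, {"dp": [-0.8, 0.2, 0], "turn": [0, 0, 0], "fingers": 1}, {"dp": [-0.8, 0.2, 0], "turn": [0, 0, 0], "fingers": 1}]}}

```text
clock: 6.0
eef_pos: [498.8, -21.0, 200.1]
tcp_rot: [-3.141, -0.0, 1.571]
contact_force: [0.2, 0.5, -1.2]
opening: 0.174
grasp_force: 39.2
```

{"api": "play_rows", "payload": {"rows": [{"dp": [-0.8, 0.2, 0], "turn": [0, 0, 0], "fingers": 1}, {"dp": [-0.8, 0.1, 0], "turn": [0, 0, 0], "fingers": 1}, {"dp": [-0.8, 0.1, 0], "turn": [0, 0, 0], "fingers": 1}, {"dp": [-0.5, 0, 0], "turn": [0, 0, 0], "fingers": 1}, {"dp": [0, 0, 0], "turn": [0, 0, 0], "fingers": 1}]}}

```text
clock: 6.42
eef_pos: [514.8, -139.1, 199.8]
tcp_rot: [-3.141, 0.001, 1.568]
contact_force: [-0.0, 0.7, -2.1]
opening: 0.175
grasp_force: 39.2
```

{"api": "play_rows", "payload": {"rows": [{"dp": [0, 0, 0], "turn": [0, 0, 0], "fingers": 1}, {"dp": [0, 0, 0], "turn": [0, 0, 0], "fingers": 1}, {"dp": [0, 0, 0], "turn": [0, 0, 0], "fingers": 1}]}}

```text
clock: 6.67
eef_pos: [514.5, -134.7, 199.9]
tcp_rot: [-3.141, -0.0, 1.571]
contact_force: [0.1, 0.1, -0.4]
opening: 0.181
grasp_force: 39.2
```

Run:
```python
from h import *
d=shot('scene','s2'); t=shot('top','t2')
go(514.9,-137.6,180,90)
p=r.sense()['eef_pos']; print('tip pred scene',proj(d,p-[0,0,77]),'top',proj(t,p-[0,0,77]))
a=cv2.resize(d['pixels'][150:250,180:280,::-1],(400,400),interpolation=cv2.INTER_CUBIC)
b=cv2.resize(t['pixels'][160:260,280:380,::-1],(400,400),interpolation=cv2.INTER_CUBIC)
cv2.imwrite('pics/st2.png',np.hstack([a,b]))
```

```text
dp [-0.074  0.004  0.502] turn [-0.   -0.    0.01] | at [ 514.7 -134.6  200.1] [-1.7999e+02 -1.0000e-02  9.0060e+01] F [-0.3 -0.2 -0.5] open 0.173 g 39.2 t 6.77
tip pred scene [230.97384593 188.21553439] top [326.7554151 239.8397961]
```

View pics/st2.png

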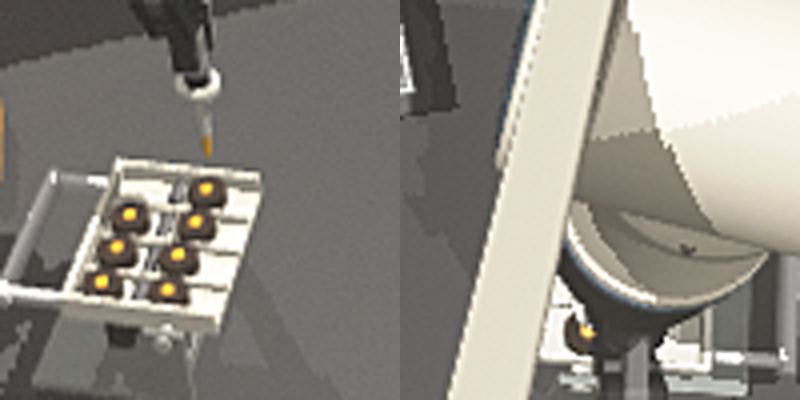

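{"api": "play_rows", "payload": {"rows": [{"dp": [-0.09, 0, 0.2], "turn": [0, 0, 0], "fingers": 1}, {"dp": [0, 0, 0.2], "turn": [0, 0, 0], "fingers": 1}, {"dp": [0, 0, 0.1], "turn": [0, 0, 0], "fingers": 1}, {"dp": [0, 0, 0], "turn": [0, 0, 0], "fingers": 1}, {"dp": [0, 0, 0], "turn": [0, 0, 0], "fingers": 1}]}}

```text
clock: 7.18
eef_pos: [514.4, -139.1, 179.4]
tcp_rot: [-3.14, -0.0, 1.571]
contact_force: [0.4, -0.4, -0.7]
opening: 0.174
grasp_force: 39.2
```

{"api": "play_rows", "payload": {"rows": [{"dp": [0, 0, 0.08], "turn": [0, 0, 0], "fingers": 1}, {"dp": [0, 0, 0.08], "turn": [0, 0, 0], "fingers": 1}, {"dp": [0, 0, 0.07], "turn": [0, 0, 0], "fingers": 1}, {"dp": [0, 0, 0.06], "turn": [0, 0, 0], "fingers": 1}, {"dp": [0, 0, 0], "turn": [0, 0, 0], "fingers": 1}]}}

```text
clock: 7.6
eef_pos: [514.8, -139.2, 168.1]
tcp_rot: [-3.142, -0.0, 1.57]
contact_force: [0.9, -0.3, 0.0]
opening: 0.173
grasp_force: 39.2
```

{"api": "play_rows", "payload": {"rows": [{"dp": [0, 0, 0], "turn": [0, 0, 0], "fingers": 1}, {"dp": [0, 0, 0], "turn": [0, 0, 0], "fingers": 1}, {"dp": [0, 0, 0], "turn": [0, 0, 0], "fingers": 1}]}}

```text
clock: 7.85
eef_pos: [514.8, -139.3, 168.6]
tcp_rot: [3.141, 0.0, 1.571]
contact_force: [-1.3, -0.3, 1.2]
opening: 0.172
grasp_force: 39.3
```

Run:
```python
from h import *
d=shot('scene','s3')
go(514.9,-138.6,180,90)
cv2.imwrite('pics/s3c.png',cv2.resize(d['pixels'][165:235,190:270,::-1],(640,560),interpolation=cv2.INTER_CUBIC))
```

```text
dp [ 0.017  0.002 -0.284] turn [ 0.  0. -0.] | at [ 514.8 -139.3  168.6] [179.99   0.    89.98] F [-0.3 -0.7  0.6] open 0.176 g 39.3 t 7.9
```

View pics/s3c.png

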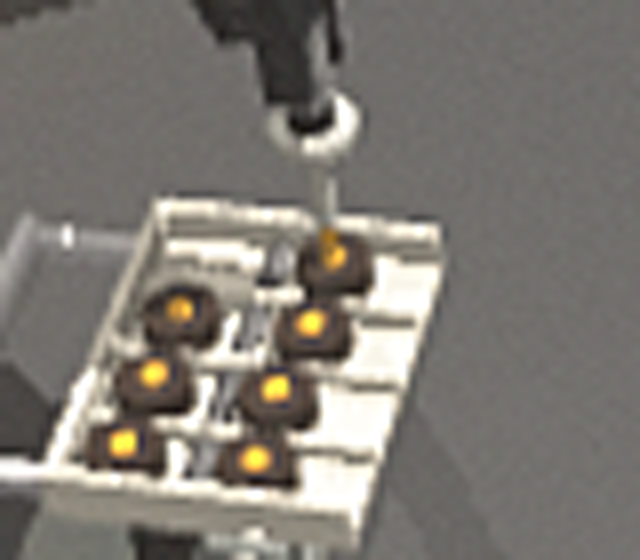

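{"api": "play_rows", "payload": {"rows": [{"dp": [0, 0, 0.04], "turn": [0, 0, 0], "fingers": 1}, {"dp": [0, 0, 0], "turn": [0, 0, 0], "fingers": 1}, {"dp": [0, 0, 0], "turn": [0, 0, 0], "fingers": 1}, {"dp": [0, 0, -0.2], "turn": [0, 0, 0], "fingers": 1}, {"dp": [0, 0, -0.2], "turn": [0, 0, 0], "fingers": 1}]}}

```text
clock: 8.32
eef_pos: [514.4, -139.2, 183.1]
tcp_rot: [-3.14, -0.0, 1.57]
contact_force: [-0.7, 0.0, -1.4]
opening: 0.174
grasp_force: 39.3
```

{"api": "play_rows", "payload": {"rows": [{"dp": [0, 0.2, 0], "turn": [0, 0, 0], "fingers": 1}, {"dp": [-0.03, 0.32, 0], "turn": [0, 0, 0], "fingers": 1}, {"dp": [0, 0.2, 0], "turn": [0, 0, 0], "fingers": 1}, {"dp": [0, 0, 0], "turn": [0, 0, 0], "fingers": 1}, {"dp": [0, 0, 0], "turn": [0, 0, 0], "fingers": 1}]}}

```text
clock: 8.73
eef_pos: [543.8, -140.3, 182.7]
tcp_rot: [-3.141, -0.0, 1.571]
contact_force: [0.9, -0.3, -1.7]
opening: 0.175
grasp_force: 39.3
```

```bash
python3 -c "
from h import *
go(543.8,-140.4,167,90)"
```

```text
dp [-0.001  0.001  0.392] turn [-0. -0.  0.] | at [ 543.8 -140.3  182.7] [-1.7997e+02 -1.0000e-02  9.0000e+01] F [ 0.9 -0.3 -1.7] open 0.175 g 39.3 t 8.73
```

Positions track very well; do marks 2 and 3.

{"api": "play_rows", "payload": {"rows": [{"dp": [0, 0, 0.15], "turn": [0, 0, 0], "fingers": 1}, {"dp": [0, 0, 0.1], "turn": [0, 0, 0], "fingers": 1}, {"dp": [0, 0, 0.1], "turn": [0, 0, 0], "fingers": 1}, {"dp": [0, 0, 0.05], "turn": [0, 0, 0], "fingers": 1}, {"dp": [0, 0, 0], "turn": [0, 0, 0], "fingers": 1}]}}

```text
clock: 9.15
eef_pos: [543.0, -140.4, 166.3]
tcp_rot: [-3.14, -0.0, 1.57]
contact_force: [-1.5, 0.0, 1.3]
opening: 0.171
grasp_force: 39.3
```

{"api": "play_rows", "payload": {"rows": [{"dp": [0, 0, 0], "turn": [0, 0, 0], "fingers": 1}, {"dp": [0, 0, 0], "turn": [0, 0, 0], "fingers": 1}, {"dp": [0, 0, 0], "turn": [0, 0, 0], "fingers": 1}, {"dp": [0, 0, -0.2], "turn": [0, 0, 0], "fingers": 1}, {"dp": [0, 0, -0.2], "turn": [0, 0, 0], "fingers": 1}]}}

```text
clock: 9.57
eef_pos: [543.4, -140.4, 183.2]
tcp_rot: [-3.141, -0.0, 1.571]
contact_force: [0.6, 0.6, -0.2]
opening: 0.179
grasp_force: 39.3
```

{"api": "play_rows", "payload": {"rows": [{"dp": [0, 0.2, 0], "turn": [0, 0, 0], "fingers": 1}, {"dp": [-0.15, 0.32, 0], "turn": [0, 0, 0], "fingers": 1}, {"dp": [0, 0.2, 0], "turn": [0, 0, 0], "fingers": 1}, {"dp": [0, 0, 0], "turn": [0, 0, 0], "fingers": 1}, {"dp": [0, 0, 0], "turn": [0, 0, 0], "fingers": 1}]}}

```text
clock: 9.98
eef_pos: [572.6, -146.3, 182.7]
tcp_rot: [-3.141, -0.0, 1.571]
contact_force: [0.2, -0.4, -1.7]
opening: 0.175
grasp_force: 39.3
```

```bash
python3 -c "
from h import *
go(572.6,-146.5,167,90)"
```

```text
dp [-0.006 -0.     0.392] turn [-0. -0. -0.] | at [ 572.6 -146.3  182.7] [-1.7998e+02 -1.0000e-02  8.9990e+01] F [ 0.2 -0.4 -1.7] open 0.175 g 39.3 t 9.98
```

{"api": "play_rows", "payload": {"rows": [{"dp": [0, 0, 0.15], "turn": [0, 0, 0], "fingers": 1}, {"dp": [0, 0, 0.1], "turn": [0, 0, 0], "fingers": 1}, {"dp": [0, 0, 0.1], "turn": [0, 0, 0], "fingers": 1}, {"dp": [0, 0, 0.05], "turn": [0, 0, 0], "fingers": 1}, {"dp": [0, 0, 0], "turn": [0, 0, 0], "fingers": 1}]}}

```text
clock: 10.4
eef_pos: [571.9, -146.3, 166.3]
tcp_rot: [-3.141, -0.0, 1.571]
contact_force: [-0.8, 0.1, 0.6]
opening: 0.173
grasp_force: 39.3
```

{"api": "play_rows", "payload": {"rows": [{"dp": [0, 0, 0], "turn": [0, 0, 0], "fingers": 1}, {"dp": [0, 0, 0], "turn": [0, 0, 0], "fingers": 1}, {"dp": [0, 0, 0], "turn": [0, 0, 0], "fingers": 1}, {"dp": [0, 0, -0.2], "turn": [0, 0, 0], "fingers": 1}, {"dp": [0, 0, -0.2], "turn": [0, 0, 0], "fingers": 1}]}}

```text
clock: 10.82
eef_pos: [572.2, -146.4, 183.2]
tcp_rot: [-3.141, -0.0, 1.571]
contact_force: [-0.1, -0.3, -1.0]
opening: 0.174
grasp_force: 39.3
```

{"api": "play_rows", "payload": {"rows": [{"dp": [0, 0.2, 0], "turn": [0, 0, 0], "fingers": 1}, {"dp": [-0.02, 0.32, 0], "turn": [0, 0, 0], "fingers": 1}, {"dp": [0, 0.2, 0], "turn": [0, 0, 0], "fingers": 1}, {"dp": [0, 0, 0], "turn": [0, 0, 0], "fingers": 1}, {"dp": [0, 0, 0], "turn": [0, 0, 0], "fingers": 1}]}}

```text
clock: 11.23
eef_pos: [601.4, -147.2, 182.7]
tcp_rot: [-3.141, -0.0, 1.571]
contact_force: [0.5, 0.3, -1.3]
opening: 0.175
grasp_force: 39.3
```

{"api": "play_rows", "payload": {"rows": [{"dp": [0, 0, 0.15], "turn": [0, 0, 0], "fingers": 1}, {"dp": [0, 0, 0.1], "turn": [0, 0, 0], "fingers": 1}, {"dp": [0, 0, 0.1], "turn": [0, 0, 0], "fingers": 1}, {"dp": [0, 0, 0.05], "turn": [0, 0, 0], "fingers": 1}, {"dp": [0, 0, 0], "turn": [0, 0, 0], "fingers": 1}]}}

```text
clock: 11.65
eef_pos: [600.7, -147.2, 166.3]
tcp_rot: [-3.141, -0.0, 1.571]
contact_force: [-0.5, 0.7, 0.7]
opening: 0.176
grasp_force: 39.3
```

{"api": "play_rows", "payload": {"rows": [{"dp": [0, 0, 0], "turn": [0, 0, 0], "fingers": 1}, {"dp": [0, 0, 0], "turn": [0, 0, 0], "fingers": 1}, {"dp": [0, 0, 0], "turn": [0, 0, 0], "fingers": 1}]}}

```text
clock: 11.9
eef_pos: [601.2, -147.3, 167.1]
tcp_rot: [3.141, 0.0, 1.57]
contact_force: [-0.2, 0.2, 1.7]
opening: 0.175
grasp_force: 39.3
```

Run:
```python
from h import *
np.set_printoptions(precision=1,suppress=True)
go(601.4,-147.4,167,90)
for n in ['scene']:
    d=shot(n,'s4'); hsv=cv2.cvtColor(d['pixels'],cv2.COLOR_RGB2HSV)
    m=cv2.inRange(hsv,(10,90,90),(35,255,255)); m[:185]=0;m[240:]=0;m[:,:190]=0;m[:,250:]=0
    k,l,s,c=cv2.connectedComponentsWithStats(m)
    for i in range(1,k):
        if s[i,4]>3: print(s[i,4],c[i],plane(d,*c[i],94))
```

```text
dp [-0.  0.  0.] turn [ 0.  0. -0.] | at [ 601.2 -147.3  167.1] [180.   0.  90.] F [-0.2  0.2  1.7] open 0.175 g 39.3 t 11.9
13 [231.4 196.6] [ 515.  -136.7   94. ]
4 [210.5 203.5] [ 542.8 -184.8   94. ]
13 [228.5 204.8] [ 544.4 -138.9   94. ]
13 [208.6 211.4] [ 569.9 -184.    94. ]
11 [224.1 213.2] [ 573.3 -144.9   94. ]
10 [205.1 219.8] [ 598.1 -186.7   94. ]
19 [221.4 221.6] [ 601.1 -146.3   94. ]
```

{"api": "play_rows", "payload": {"rows": [{"dp": [0, 0, -0.3], "turn": [0, 0, 0], "fingers": 1}, {"dp": [0, 0, -0.5], "turn": [0, 0, 0], "fingers": 1}, {"dp": [0.5, -0.25, 0], "turn": [0, 0, 0], "fingers": 1}, {"dp": [0.8, -0.4, 0], "turn": [0, 0, 0], "fingers": 1}, {"dp": [0.8, -0.4, 0], "turn": [0, 0, 0], "fingers": 1}]}}

```text
clock: 12.37
eef_pos: [559.3, -63.1, 200.0]
tcp_rot: [3.14, 0.0, 1.569]
contact_force: [0.0, 0.3, -0.3]
opening: 0.174
grasp_force: 39.2
```

{"api": "play_rows", "payload": {"rows": [{"dp": [0.8, -0.4, 0], "turn": [0, 0, 0], "fingers": 1}, {"dp": [0.8, -0.4, 0], "turn": [0, 0, 0], "fingers": 1}, {"dp": [0.8, -0.4, 0], "turn": [0, 0, 0], "fingers": 1}, {"dp": [0.8, -0.4, 0], "turn": [0, 0, 0], "fingers": 1}, {"dp": [0.8, -0.4, 0], "turn": [0, 0, 0], "fingers": 1}]}}

```text
clock: 12.78
eef_pos: [478.7, 98.1, 199.9]
tcp_rot: [3.14, -0.0, 1.57]
contact_force: [1.7, 0.8, -1.4]
opening: 0.176
grasp_force: 39.2
```

{"api": "play_rows", "payload": {"rows": [{"dp": [0.5, -0.25, 0], "turn": [0, 0, 0], "fingers": 1}, {"dp": [0.3, -0.15, 0], "turn": [0, 0, 0], "fingers": 1}, {"dp": [0, 0, 0], "turn": [0, 0, 0], "fingers": 1}, {"dp": [0, 0, 0], "turn": [0, 0, 0], "fingers": 1}, {"dp": [0, 0, 0], "turn": [0, 0, 0], "fingers": 1}]}}

```text
clock: 13.2
eef_pos: [463.8, 128.4, 199.4]
tcp_rot: [3.141, 0.0, 1.571]
contact_force: [0.2, -0.4, -0.4]
opening: 0.176
grasp_force: 39.2
```

```bash
python3 -c "
from h import *
go(462.8,128.4,170,90)"
```

```text
dp [-0.001 -0.026  0.736] turn [ 0.01  0.   -0.  ] | at [463.8 128.4 199.4] [179.94   0.    90.  ] F [ 0.2 -0.4 -0.4] open 0.176 g 39.2 t 13.2
```

{"api": "play_rows", "payload": {"rows": [{"dp": [0, -0.025, 0.4], "turn": [0, 0, 0], "fingers": 1}, {"dp": [0, 0, 0.5], "turn": [0, 0, 0], "fingers": 1}, {"dp": [0, 0, 0.2], "turn": [0, 0, 0], "fingers": 1}, {"dp": [0, 0, 0], "turn": [0, 0, 0], "fingers": 1}, {"dp": [0, 0, 0.2], "turn": [0, 0, 0], "fingers": 1}]}}

```text
clock: 13.62
eef_pos: [463.4, 128.4, 147.7]
tcp_rot: [3.14, -0.0, 1.57]
contact_force: [0.5, 1.4, -0.7]
opening: 0.176
grasp_force: 39.2
```

{"api": "play_rows", "payload": {"rows": [{"dp": [0, 0, 0.3], "turn": [0, 0, 0], "fingers": 1}, {"dp": [0, 0, 0.3], "turn": [0, 0, 0], "fingers": 1}, {"dp": [0, 0, 0.3], "turn": [0, 0, 0], "fingers": 1}, {"dp": [0, 0, 0.2], "turn": [0, 0, 0], "fingers": 1}, {"dp": [0, 0, 0.1], "turn": [0, 0, 0], "fingers": 1}]}}

```text
clock: 14.03
eef_pos: [462.3, 128.6, 98.3]
tcp_rot: [-3.141, 0.0, 1.57]
contact_force: [-0.2, -0.1, -1.1]
opening: 0.175
grasp_force: 39.2
```

{"api": "play_rows", "payload": {"rows": [{"dp": [0, 0, 0.1], "turn": [0, 0, 0], "fingers": 1}, {"dp": [0, 0, 0.05], "turn": [0, 0, 0], "fingers": 1}, {"dp": [0, 0, 0], "turn": [0, 0, 0], "fingers": 1}, {"dp": [0, 0, 0], "turn": [0, 0, 0], "fingers": 1}]}}

```text
clock: 14.37
eef_pos: [462.6, 128.8, 93.2]
tcp_rot: [3.141, -0.0, 1.571]
contact_force: [-0.4, -0.4, -1.1]
opening: 0.178
grasp_force: 39.2
```

```bash
python3 -c "
from h import *
go(462.8,128.4,92,90)"
```

```text
dp [-0.011  0.006  0.031] turn [ 0.01 -0.   -0.  ] | at [462.6 128.8  93.2] [ 1.7997e+02 -1.0000e-02  8.9990e+01] F [-0.4 -0.4 -1.1] open 0.178 g 39.2 t 14.37
```

{"api": "play_rows", "payload": {"rows": [{"dp": [0, 0, 0.02], "turn": [0, 0, 0], "fingers": 1}, {"dp": [0, 0, 0], "turn": [0, 0, 0], "fingers": 0.5}, {"dp": [0, 0, 0], "turn": [0, 0, 0], "fingers": 0.3}, {"dp": [0, 0, 0], "turn": [0, 0, 0], "fingers": 0.2}, {"dp": [0, 0, 0], "turn": [0, 0, 0], "fingers": 0.2}]}}

```text
clock: 14.78
eef_pos: [462.4, 128.8, 92.2]
tcp_rot: [3.141, -0.0, 1.571]
contact_force: [0.3, 0.2, 0.5]
opening: 0.731
grasp_force: 0.0
```

{"api": "play_rows", "payload": {"rows": [{"dp": [0, 0, 0], "turn": [0, 0, 0], "fingers": 0.2}, {"dp": [0, 0, -0.3], "turn": [0, 0, 0], "fingers": 0.2}, {"dp": [0, 0, -0.8], "turn": [0, 0, 0], "fingers": 0.2}, {"dp": [0, 0, -0.8], "turn": [0, 0, 0], "fingers": 0.2}, {"dp": [0, 0, -0.8], "turn": [0, 0, 0], "fingers": 0.2}]}}

```text
clock: 15.2
eef_pos: [461.7, 128.6, 201.1]
tcp_rot: [-3.14, 0.0, 1.571]
contact_force: [0.6, -0.0, 1.1]
opening: 0.803
grasp_force: 0.0
```

{"api": "play_rows", "payload": {"rows": [{"dp": [0, 0, -0.7], "turn": [0, 0, 0], "fingers": 0.2}, {"dp": [-0.5, 0, 0], "turn": [0, 0, 0], "fingers": 0.2}, {"dp": [-0.8, 0, 0], "turn": [0, 0, 0], "fingers": 0.2}, {"dp": [-0.8, 0, 0], "turn": [0, 0, 0], "fingers": 0.2}, {"dp": [-0.7, 0, 0], "turn": [0, 0, 0], "fingers": 0.2}]}}

```text
clock: 15.62
eef_pos: [462.0, 15.5, 228.4]
tcp_rot: [3.141, 0.0, 1.572]
contact_force: [0.9, -0.5, -0.6]
opening: 0.801
grasp_force: 0.0
```

{"api": "play_rows", "payload": {"rows": [{"dp": [0, 0, 0], "turn": [0, 0, -1], "fingers": 0.2}, {"dp": [0, 0, 0], "turn": [0, 0, -1], "fingers": 0.2}, {"dp": [0, 0, 0], "turn": [0, 0, -1], "fingers": 0.2}, {"dp": [0, 0, 0], "turn": [0, 0, -1], "fingers": 0.2}, {"dp": [0, 0, 0], "turn": [0, 0, -1], "fingers": 0.2}]}}

```text
clock: 16.03
eef_pos: [462.1, 16.6, 228.1]
tcp_rot: [3.142, -0.0, 2.099]
contact_force: [0.4, -0.0, -0.6]
opening: 0.798
grasp_force: 0.0
```

{"api": "play_rows", "payload": {"rows": [{"dp": [0, 0, 0], "turn": [0, 0, -1], "fingers": 0.2}, {"dp": [0, 0, 0], "turn": [0, 0, -1], "fingers": 0.2}, {"dp": [0, 0, 0], "turn": [0, 0, -1], "fingers": 0.2}, {"dp": [0, 0, 0], "turn": [0, 0, -1], "fingers": 0.2}, {"dp": [0, 0, 0], "turn": [0, 0, -1], "fingers": 0.2}]}}

```text
clock: 16.45
eef_pos: [462.1, 16.8, 228.1]
tcp_rot: [-3.142, -0.0, 2.623]
contact_force: [0.4, 0.7, 0.3]
opening: 0.803
grasp_force: 0.0
```

{"api": "play_rows", "payload": {"rows": [{"dp": [0, 0, 0], "turn": [0, 0, -1], "fingers": 0.2}, {"dp": [0, 0, 0], "turn": [0, 0, -1], "fingers": 0.2}, {"dp": [0, 0, 0], "turn": [0, 0, -1], "fingers": 0.2}, {"dp": [0, 0, 0], "turn": [0, 0, -1], "fingers": 0.2}, {"dp": [0, 0, 0], "turn": [0, 0, -1], "fingers": 0.2}]}}

```text
clock: 16.87
eef_pos: [462.1, 16.8, 228.1]
tcp_rot: [3.142, -0.0, -3.137]
contact_force: [0.3, 0.5, -0.4]
opening: 0.803
grasp_force: 0.0
```

Run:
```python
from h import *
d=shot('scene','s5'); t=shot('top','t5')
go(626.8,15.4,150,189.9); print(r.sense()['qpos'])
a=cv2.resize(d['pixels'][150:330,200:440,::-1],(400,300)); b=t['pixels'][120:300,180:420,::-1]
cv2.imwrite('pics/st5.png',np.hstack([a,cv2.resize(b,(400,300))]))
```

```text
dp [-4.117 -0.04   1.951] turn [-0.   -0.   -1.63] | at [462.1  16.7 228.1] [-180.     -0.   -179.91] F [-0.3  0.5 -0.5] open 0.801 g 0.0 t 16.97
[ 3.29772426e-02  1.00193225e-01  1.97101318e+00 -1.27839942e-05
  1.07046745e+00 -1.53940595e+00]
```

View pics/st5.png

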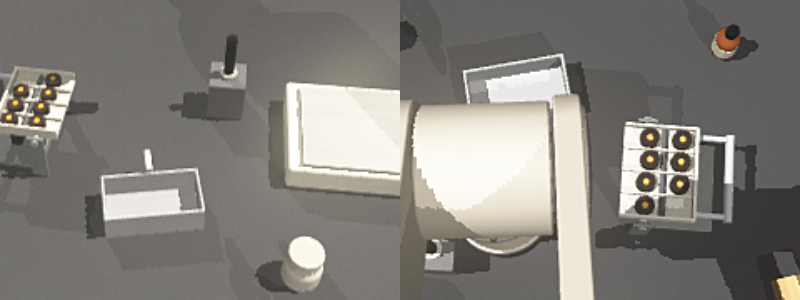

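Run:
```python
from h import *
for n in ('scene0','s5'):
  d=load(n)
  a=cv2.cvtColor(d['pixels'],cv2.COLOR_RGB2HSV)
  m=((a[:,:,1]<40)&(a[:,:,2]>130)).astype(np.uint8); m[:235]=0; m[300:]=0; m[:,:250]=0; m[:,335:]=0
  k,l,s,c=cv2.connectedComponentsWithStats(m); i=1+np.argmax(s[1:,4]); print(n,s[i],c[i])
d=load('s5'); print(np.round(d['pose'][:3,3],1))
c=np.array([682,25]);u=np.array([-.985,-.172]);v=np.array([.172,-.985])
for a,b,z in [(73,0,55),(37,0,55),(37,69,45),(37,-69,45),(-37,69,45),(-37,-69,45)]: print(proj(d,[*(c+a*u+b*v),z]))
cv2.imwrite('pics/s5c.png',cv2.resize(d['pixels'][230:310,245:345,::-1],(800,600)))
```

```text
scene0 [ 260  239   63   44 1230] [290.16829268 267.07317073]
s5 [ 260  239   63   53 1964] [290.37016293 270.29327902]
[1251.6   67.3  828.9]
[287.36526677 238.4547317 ]
[288.84314032 250.11527778]
[259.94159544 255.06831122]
[317.59635539 250.38339793]
[261.65571391 281.11586132]
[322.37537094 275.99683284]
```

View pics/s5c.png

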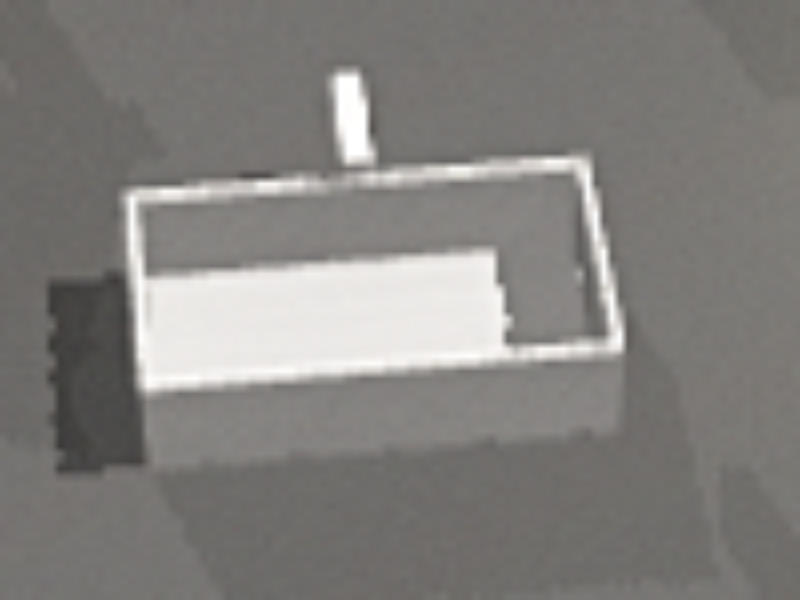

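{"api": "play_rows", "payload": {"rows": [{"dp": [0, 0, 0], "turn": [0, 0, -0.8], "fingers": 0.3}, {"dp": [0, 0, 0], "turn": [0, 0, -0.83], "fingers": 0.3}, {"dp": [0, 0, 0], "turn": [0, 0, 0], "fingers": 0.3}]}}

```text
clock: 17.22
eef_pos: [462.2, 16.8, 228.1]
tcp_rot: [3.142, -0.0, -2.971]
contact_force: [-0.4, 0.0, 0.9]
opening: 0.699
grasp_force: 0.0
```

```bash
python3 -c "
from h import *
go(627.5,17,23,189.9)"
```

```text
dp [-4.075 -0.696  5.127] turn [ 0.   -0.   -0.02] | at [462.2  16.8 228.1] [ 180.     -0.   -170.22] F [-0.4  0.   0.9] open 0.699 g 0.0 t 17.22
```

{"api": "play_rows", "payload": {"rows": [{"dp": [-0.6, -0.1, 0.2], "turn": [0, 0, 0], "fingers": 0.3}, {"dp": [-0.8, -0.15, 0.5], "turn": [0, 0, 0], "fingers": 0.3}, {"dp": [-0.8, -0.15, 0.5], "turn": [0, 0, 0], "fingers": 0.3}, {"dp": [-0.8, -0.15, 0.5], "turn": [0, 0, 0], "fingers": 0.3}, {"dp": [-0.8, -0.15, 0.3], "turn": [0, 0, 0], "fingers": 0.3}]}}

```text
clock: 17.63
eef_pos: [617.3, 14.9, 145.8]
tcp_rot: [3.141, -0.002, -2.977]
contact_force: [-0.3, -0.0, -0.2]
opening: 0.7
grasp_force: 0.0
```

{"api": "play_rows", "payload": {"rows": [{"dp": [-0.28, 0, 0], "turn": [0, 0, 0], "fingers": 0.3}, {"dp": [0, 0, 0], "turn": [0, 0, 0], "fingers": 0.3}, {"dp": [0, 0, 0.5], "turn": [0, 0, 0], "fingers": 0.3}, {"dp": [0, 0, 0.5], "turn": [0, 0, 0], "fingers": 0.3}, {"dp": [0, 0, 0], "turn": [0, 0, 0], "fingers": 0.3}]}}

```text
clock: 18.05
eef_pos: [624.6, 16.8, 105.1]
tcp_rot: [3.141, -0.006, -2.975]
contact_force: [-1.6, -0.7, -1.1]
opening: 0.701
grasp_force: 0.0
```

```bash
python3 -c "
from h import *
shot('wrist','w5')
go(627.5,17,23,189.9)
d=load('w5'); print(proj(d,(627.2,17,55)),proj(d,(644.9,19.2,55)),proj(d,(610,13,55)))"
```

```text
dp [-0.058 -0.005  2.094] turn [ 0.01 -0.04 -0.05] | at [625.5  16.8 106.8] [ 179.97   -0.23 -170.4 ] F [-1.3  0.2  0.9] open 0.699 g 0.0 t 18.1
[279.06061699 246.89093851] [277.71412796 276.06973339] [277.07740765 216.64081793]
```

View pics/w5.png

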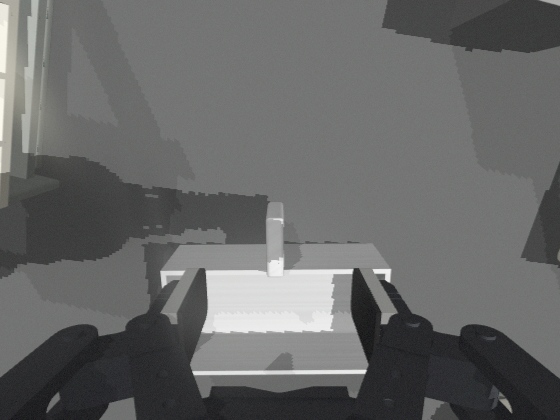

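{"api": "play_rows", "payload": {"rows": [{"dp": [0.02, 0, 0.5], "turn": [0, 0, -0.03], "fingers": 0.3}, {"dp": [0, 0, 0.6], "turn": [0, 0, 0], "fingers": 0.3}, {"dp": [0, 0, 0.6], "turn": [0, 0, 0], "fingers": 0.3}, {"dp": [0, 0, 0.35], "turn": [0, 0, 0], "fingers": 0.3}, {"dp": [0, 0, 0], "turn": [0, 0, 0], "fingers": 0.3}]}}

```text
clock: 18.52
eef_pos: [625.2, 16.7, 24.5]
tcp_rot: [3.141, -0.004, -2.969]
contact_force: [-0.8, 0.7, -0.3]
opening: 0.699
grasp_force: 0.0
```

{"api": "play_rows", "payload": {"rows": [{"dp": [0, 0, 0], "turn": [0, 0, 0], "fingers": 0.3}, {"dp": [0, 0, 0], "turn": [0, 0, 0], "fingers": 0.6}, {"dp": [0, 0, 0], "turn": [0, 0, 0], "fingers": 0.8}, {"dp": [0, 0, 0], "turn": [0, 0, 0], "fingers": 1}, {"dp": [0, 0, 0], "turn": [0, 0, 0], "fingers": 1}], "force": 60}}

```text
clock: 18.93
eef_pos: [627.7, 16.7, 27.1]
tcp_rot: [-3.141, 0.002, -2.968]
contact_force: [-0.0, -1.4, 1.5]
opening: 0.141
grasp_force: 1.1
```

{"api": "play_rows", "payload": {"rows": [{"dp": [0, 0, 0], "turn": [0, 0, 0], "fingers": 1}, {"dp": [0, 0, 0], "turn": [0, 0, 0], "fingers": 1}, {"dp": [0, 0, 0], "turn": [0, 0, 0], "fingers": 1}, {"dp": [0, 0, 0], "turn": [0, 0, 0], "fingers": 1}]}}

```text
clock: 19.27
eef_pos: [627.7, 16.6, 27.2]
tcp_rot: [-3.141, 0.001, -2.968]
contact_force: [-1.1, -0.7, 6.2]
opening: 0.107
grasp_force: 58.7
```

```bash
python3 -c "
from h import *
go(625,17,23,189.9)"
```

```text
dp [0.065 0.02  0.106] turn [-0.    0.01  0.01] | at [627.7  16.6  27.2] [-1.7998e+02  8.0000e-02 -1.7007e+02] F [-1.1 -0.7  6.2] open 0.107 g 58.7 t 19.27
```

{"api": "play_rows", "payload": {"rows": [{"dp": [0, 0, -0.2], "turn": [0, 0, 0], "fingers": 1}, {"dp": [0, 0, -0.25], "turn": [0, 0, 0], "fingers": 1}, {"dp": [0.4, 0.4, 0], "turn": [0, 0, 0], "fingers": 1}, {"dp": [0.5, 0.5, 0], "turn": [0, 0, 0], "fingers": 1}, {"dp": [0.43, 0.43, 0], "turn": [0, 0, 0], "fingers": 1}]}}

```text
clock: 19.68
eef_pos: [564.6, 60.3, 45.0]
tcp_rot: [3.141, 0.0, -2.969]
contact_force: [-0.2, 0.3, -3.3]
opening: 0.104
grasp_force: 58.6
```

{"api": "play_rows", "payload": {"rows": [{"dp": [0, 0, 0], "turn": [0, 0, 0.4], "fingers": 1}, {"dp": [0, 0, 0], "turn": [0, 0, 0.8], "fingers": 1}, {"dp": [0, 0, 0], "turn": [0, 0, 0.9], "fingers": 1}, {"dp": [0, 0, 0], "turn": [0, 0, 0.9], "fingers": 1}, {"dp": [0, 0, 0], "turn": [0, 0, 0.9], "fingers": 1}]}}

```text
clock: 20.1
eef_pos: [565.6, 60.1, 45.0]
tcp_rot: [3.141, 0.001, 2.902]
contact_force: [0.6, 0.3, -1.9]
opening: 0.104
grasp_force: 58.7
```

{"api": "play_rows", "payload": {"rows": [{"dp": [0, 0, 0], "turn": [0, 0, 0.9], "fingers": 1}, {"dp": [0, 0, 0], "turn": [0, 0, 0.9], "fingers": 1}, {"dp": [0, 0, 0], "turn": [0, 0, 0.9], "fingers": 1}, {"dp": [0, 0, 0], "turn": [0, 0, 0.9], "fingers": 1}, {"dp": [0, 0, 0], "turn": [0, 0, 0.9], "fingers": 1}]}}

```text
clock: 20.52
eef_pos: [565.6, 60.0, 45.0]
tcp_rot: [3.141, 0.0, 2.431]
contact_force: [0.1, 0.1, -2.9]
opening: 0.106
grasp_force: 58.7
```

{"api": "play_rows", "payload": {"rows": [{"dp": [0, 0, 0], "turn": [0, 0, 0.9], "fingers": 1}, {"dp": [0, 0, 0], "turn": [0, 0, 0.9], "fingers": 1}, {"dp": [0, 0, 0], "turn": [0, 0, 0.9], "fingers": 1}, {"dp": [0, 0, 0], "turn": [0, 0, 0.9], "fingers": 1}, {"dp": [0, 0, 0], "turn": [0, 0, 0.9], "fingers": 1}]}}

```text
clock: 20.93
eef_pos: [565.7, 60.0, 45.0]
tcp_rot: [3.141, 0.0, 1.96]
contact_force: [-0.3, -0.4, -2.3]
opening: 0.107
grasp_force: 58.7
```

{"api": "play_rows", "payload": {"rows": [{"dp": [0, 0, 0], "turn": [0, 0, 0.9], "fingers": 1}, {"dp": [0, 0, 0], "turn": [0, 0, 0.9], "fingers": 1}, {"dp": [0, 0, 0], "turn": [0, 0, 0.9], "fingers": 1}, {"dp": [0, 0, 0], "turn": [0, 0, 0], "fingers": 1}, {"dp": [0, 0, 0], "turn": [0, 0, 0], "fingers": 1}]}}

```text
clock: 21.35
eef_pos: [565.7, 60.0, 44.7]
tcp_rot: [3.141, -0.0, 1.684]
contact_force: [-0.7, 0.7, -2.1]
opening: 0.107
grasp_force: 58.8
```

Run:
```python
from h import *
d=shot('scene','s6')
go(565.5,-25,42,85.3)
cv2.imwrite('pics/s6c.png',cv2.resize(d['pixels'][150:300,170:370,::-1],(800,600)))
```

```text
dp [-2.111 -0.245  0.065] turn [ 0.01 -0.    1.87] | at [565.6  60.   44.6] [179.97  -0.    96.53] F [-0.3  0.4 -1.7] open 0.107 g 58.8 t 21.4
```

View pics/s6c.png

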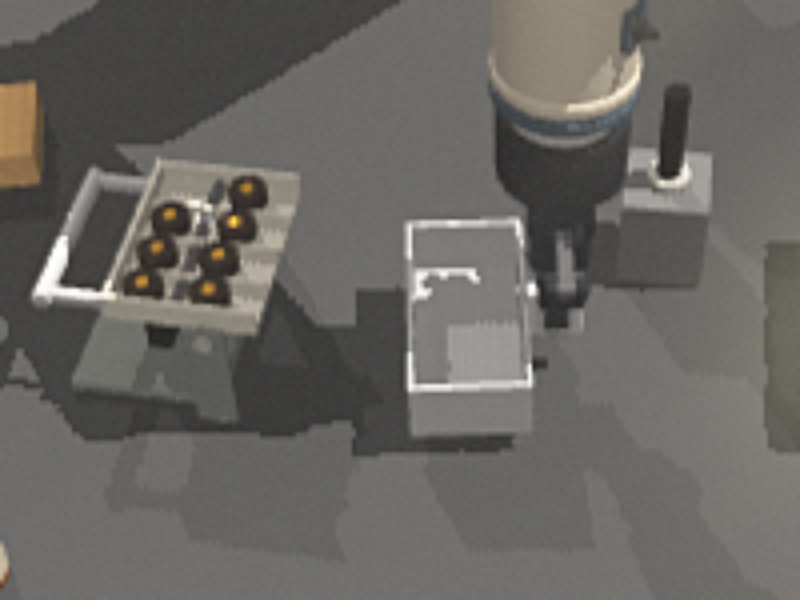

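{"api": "play_rows", "payload": {"rows": [{"dp": [0, 0, 0], "turn": [0, 0, 0.9], "fingers": 1}, {"dp": [0, 0, 0], "turn": [0, 0, 0.7], "fingers": 1}, {"dp": [0, 0, 0], "turn": [0, 0, 0.27], "fingers": 1}, {"dp": [0, 0, 0.2], "turn": [0, 0, 0], "fingers": 1}, {"dp": [0, 0, 0], "turn": [0, 0, 0], "fingers": 1}]}}

```text
clock: 21.82
eef_pos: [564.8, 59.9, 35.1]
tcp_rot: [-3.141, 0.0, 1.489]
contact_force: [-0.5, 1.3, -2.7]
opening: 0.103
grasp_force: 58.7
```

```bash
python3 -c "
from h import *
go(565.5,-25,37,85.3)"
```

```text
dp [-2.114  0.19  -0.048] turn [-0.01  0.   -0.  ] | at [564.8  59.9  35.1] [-1.7994e+02  1.0000e-02  8.5290e+01] F [-0.5  1.3 -2.7] open 0.103 g 58.7 t 21.82
```

{"api": "play_rows", "payload": {"rows": [{"dp": [-0.4, 0.09, 0], "turn": [0, 0, 0], "fingers": 1}, {"dp": [-0.5, 0.1, 0], "turn": [0, 0, 0], "fingers": 1}, {"dp": [-0.5, 0, 0], "turn": [0, 0, 0], "fingers": 1}, {"dp": [-0.4, 0, 0], "turn": [0, 0, 0], "fingers": 1}, {"dp": [-0.2, 0, 0], "turn": [0, 0, 0], "fingers": 1}]}}

```text
clock: 22.23
eef_pos: [565.8, -22.0, 35.8]
tcp_rot: [-3.141, 0.0, 1.487]
contact_force: [-0.9, 0.2, -2.8]
opening: 0.101
grasp_force: 58.8
```

{"api": "play_rows", "payload": {"rows": [{"dp": [-0.11, 0, 0], "turn": [0, 0, 0], "fingers": 1}, {"dp": [0, 0, 0], "turn": [0, 0, 0], "fingers": 1}, {"dp": [0, 0, 0], "turn": [0, 0, 0], "fingers": 1}]}}

```text
clock: 22.48
eef_pos: [565.9, -24.4, 36.0]
tcp_rot: [-3.141, -0.0, 1.486]
contact_force: [-0.1, -0.2, -2.8]
opening: 0.105
grasp_force: 58.8
```

Run:
```python
from h import *
d=shot('scene','s7'); 
go(565.5,-25,28,85.3)
a=cv2.resize(d['pixels'][170:270,170:303,::-1],(800,600),interpolation=cv2.INTER_CUBIC)
cv2.imwrite('pics/s7c.png',a)
c=np.array([561,-81]);u=np.array([.082,.9966]);v=np.array([-.9966,.082])
for x,y,z in [(37,69,54),(37,-69,54),(-37,69,54),(-37,-69,54),(-30,60,82),(-30,-60,82)]:
  p=proj(d,[*(c+x*u+y*v),z]); print(x,y,(p-[170,170])*6)
```

```text
dp [-0.021 -0.008  0.201] turn [-0.   -0.   -0.02] | at [565.9 -24.2  36. ] [-1.800e+02 -1.000e-02  8.517e+01] F [ 0.8 -0.2 -1.9] open 0.108 g 58.8 t 22.53
37 69 [607.84998456 204.02530976]
37 -69 [544.66268333 447.59743945]
-37 69 [442.74490723 186.19110468]
-37 -69 [364.95589938 425.8871926 ]
-30 60 [448.3205718  156.52218911]
-30 -60 [380.07934898 365.78403049]
```

View pics/s7c.png

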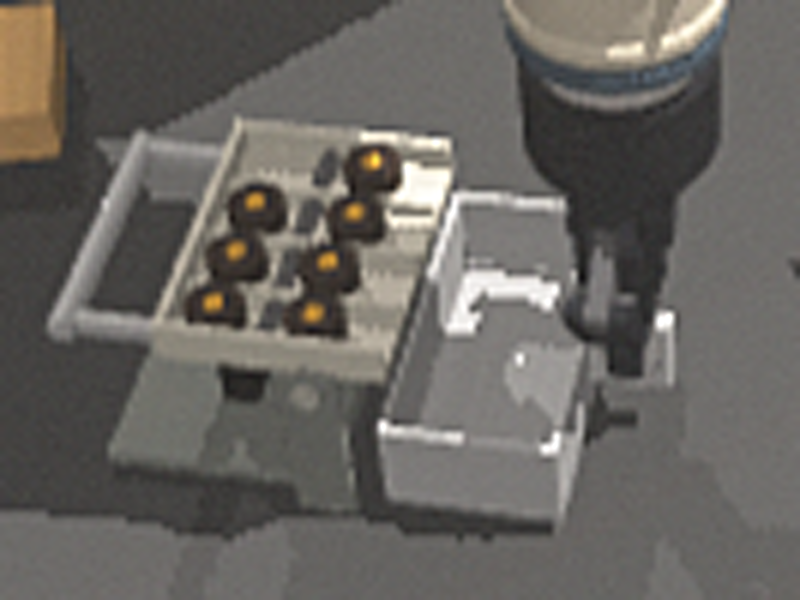

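{"api": "play_rows", "payload": {"rows": [{"dp": [-0.08, -0.01, 0], "turn": [0, 0, 0], "fingers": 1}, {"dp": [0, 0, 0.1], "turn": [0, 0, 0], "fingers": 1}, {"dp": [0, 0, 0.09], "turn": [0, 0, 0], "fingers": 1}, {"dp": [0, 0, 0], "turn": [0, 0, 0], "fingers": 1}, {"dp": [0, 0, 0], "turn": [0, 0, 0], "fingers": 1}]}}

```text
clock: 22.95
eef_pos: [564.8, -27.8, 28.0]
tcp_rot: [-3.141, -0.0, 1.486]
contact_force: [0.3, 0.2, -2.5]
opening: 0.105
grasp_force: 58.9
```

```bash
python3 -c "
from h import *
go(565.5,-28,27.4,85.3)"
```

```text
dp [-0.004  0.017  0.016] turn [-0.01 -0.   -0.03] | at [564.8 -27.8  28. ] [-179.95   -0.     85.14] F [ 0.3  0.2 -2.5] open 0.105 g 58.9 t 22.95
```

{"api": "play_rows", "payload": {"rows": [{"dp": [0, 0, 0.02], "turn": [0, 0, 0], "fingers": 1}, {"dp": [0, 0, 0], "turn": [0, 0, 0], "fingers": 0.7}, {"dp": [0, 0, 0], "turn": [0, 0, 0], "fingers": 0.5}, {"dp": [0, 0, 0], "turn": [0, 0, 0], "fingers": 0.5}, {"dp": [0, 0, 0], "turn": [0, 0, 0], "fingers": 0.5}]}}

```text
clock: 23.37
eef_pos: [565.4, -28.0, 27.9]
tcp_rot: [3.141, -0.0, 1.486]
contact_force: [-0.8, -1.2, -1.1]
opening: 0.499
grasp_force: 0.0
```

{"api": "play_rows", "payload": {"rows": [{"dp": [0, 0, 0], "turn": [0, 0, 0], "fingers": 0.5}, {"dp": [0, 0, -0.4], "turn": [0, 0, 0], "fingers": 0.5}, {"dp": [0, 0, -0.9], "turn": [0, 0, 0], "fingers": 0.5}, {"dp": [0, 0, -0.9], "turn": [0, 0, 0], "fingers": 0.5}, {"dp": [0, 0, -0.9], "turn": [0, 0, 0], "fingers": 0.5}]}}

```text
clock: 23.78
eef_pos: [564.6, -28.0, 152.9]
tcp_rot: [-3.141, 0.0, 1.486]
contact_force: [0.4, -0.6, 0.6]
opening: 0.504
grasp_force: 0.0
```

{"api": "play_rows", "payload": {"rows": [{"dp": [0, 0, -0.9], "turn": [0, 0, 0], "fingers": 0.68}, {"dp": [0, 0, -0.9], "turn": [0, 0, 0], "fingers": 0.68}, {"dp": [0, 0, 0], "turn": [0, 0, 0.9], "fingers": 0.68}, {"dp": [0, 0, 0], "turn": [0, 0, 0.9], "fingers": 0.68}, {"dp": [0, 0, 0], "turn": [0, 0, 0.9], "fingers": 0.68}]}}

```text
clock: 24.2
eef_pos: [565.5, -28.0, 224.9]
tcp_rot: [3.14, -0.001, 1.198]
contact_force: [-0.6, 0.1, 0.4]
opening: 0.32
grasp_force: 0.0
```

{"api": "play_rows", "payload": {"rows": [{"dp": [0, 0, 0], "turn": [0, 0, 1], "fingers": 0.68}, {"dp": [0, 0, 0], "turn": [0, 0, 1], "fingers": 0.68}, {"dp": [0, 0, 0], "turn": [0, 0, 1], "fingers": 0.68}, {"dp": [0, 0, 0], "turn": [0, 0, 1], "fingers": 0.68}, {"dp": [0, 0, 0], "turn": [0, 0, 1], "fingers": 0.68}]}}

```text
clock: 24.62
eef_pos: [565.1, -28.0, 223.8]
tcp_rot: [3.142, -0.0, 0.674]
contact_force: [0.4, -0.5, -0.5]
opening: 0.32
grasp_force: 0.0
```

{"api": "play_rows", "payload": {"rows": [{"dp": [0, 0, 0], "turn": [0, 0, 1], "fingers": 0.68}, {"dp": [0, 0, 0], "turn": [0, 0, 1], "fingers": 0.68}, {"dp": [0, 0, 0], "turn": [0, 0, 1], "fingers": 0.68}, {"dp": [0, 0, 0], "turn": [0, 0, 1], "fingers": 0.68}, {"dp": [0, 0, 0], "turn": [0, 0, 1], "fingers": 0.68}]}}

```text
clock: 25.03
eef_pos: [565.0, -28.0, 223.7]
tcp_rot: [-3.142, 0.0, 0.151]
contact_force: [0.1, 0.0, 0.1]
opening: 0.319
grasp_force: 0.0
```

```bash
python3 -c "
from h import *
go(548.5,-246.5,200,-4.7)"
```

```text
dp [-1.228  5.339  0.593] turn [-0.    0.    2.22] | at [565.  -28.  223.7] [-180.      0.      8.63] F [0.1 0.  0.1] open 0.319 g 0.0 t 25.03
```

{"api": "play_rows", "payload": {"rows": [{"dp": [0, 0, 0], "turn": [0, 0, 1], "fingers": 0.68}, {"dp": [0, 0, 0], "turn": [0, 0, 0.8], "fingers": 0.68}, {"dp": [0, 0, 0], "turn": [0, 0, 0.42], "fingers": 0.68}, {"dp": [0, 0.5, 0], "turn": [0, 0, 0], "fingers": 0.68}, {"dp": [0.04, 0.8, 0], "turn": [0, 0, 0], "fingers": 0.68}]}}

```text
clock: 25.45
eef_pos: [562.7, -78.5, 223.8]
tcp_rot: [-3.141, -0.0, -0.074]
contact_force: [0.4, 0.3, -0.7]
opening: 0.319
grasp_force: 0.0
```

{"api": "play_rows", "payload": {"rows": [{"dp": [0, 0.9, 0], "turn": [0, 0, 0], "fingers": 0.68}, {"dp": [0, 0.9, 0], "turn": [0, 0, 0], "fingers": 0.68}, {"dp": [0, 0.9, 0], "turn": [0, 0, 0], "fingers": 0.68}, {"dp": [0, 0.9, 0], "turn": [0, 0, 0], "fingers": 0.68}, {"dp": [0, 0.58, 0], "turn": [0, 0, 0], "fingers": 0.68}]}}

```text
clock: 25.87
eef_pos: [549.4, -249.7, 223.8]
tcp_rot: [3.141, -0.0, -0.078]
contact_force: [0.4, -0.1, -0.1]
opening: 0.319
grasp_force: 0.0
```

{"api": "play_rows", "payload": {"rows": [{"dp": [0, 0, 0.6], "turn": [0, 0, 0], "fingers": 0.68}, {"dp": [0, 0, 0.6], "turn": [0, 0, 0], "fingers": 0.68}, {"dp": [0, 0, 0.3], "turn": [0, 0, 0], "fingers": 0.68}, {"dp": [0, 0, 0], "turn": [0, 0, 0], "fingers": 0.68}, {"dp": [0, 0, 0], "turn": [0, 0, 0], "fingers": 0.68}]}}

```text
clock: 26.28
eef_pos: [549.8, -246.3, 163.5]
tcp_rot: [-3.141, 0.001, -0.076]
contact_force: [-0.2, -0.2, 0.9]
opening: 0.322
grasp_force: 0.0
```

Run:
```python
from h import *
w=shot('wrist','w8'); d=shot('scene','s8')
go(548.5,-246.5,61,-4.7)
cv2.imwrite('pics/w8s.png',np.hstack([cv2.resize(w['pixels'][:,:,::-1],(400,300)),cv2.resize(d['pixels'][150:300,150:350,::-1],(400,300))]))
p=r.sense()['eef_pos']
print([proj(w,q)*400/560 for q in [(548.5,-246.5,80),(548.5+47,-246.5-4,80)]])
```

```text
dp [-6.200e-02 -1.000e-03  2.599e+00] turn [ 0.01 -0.01  0.06] | at [ 550.8 -246.6  165. ] [ 1.7997e+02 -9.0000e-02 -4.3600e+00] F [ 0.3 -0.1 -0.1] open 0.318 g 0.0 t 26.38
[array([198.99417826, 161.3206392 ]), array([199.45745338, 108.74320089])]
```

View pics/w8s.png

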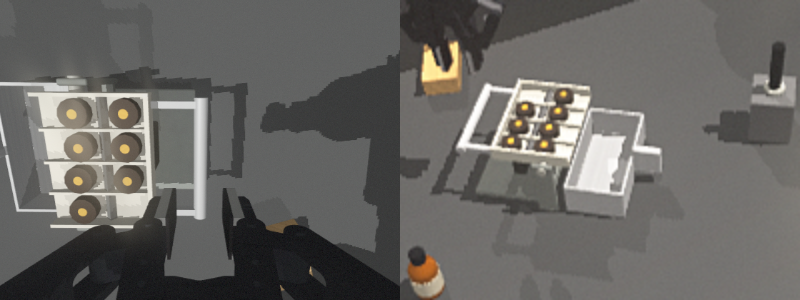

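{"api": "play_rows", "payload": {"rows": [{"dp": [-0.03, 0, 0.5], "turn": [0, 0, 0.06], "fingers": 0.68}, {"dp": [0, 0, 0.6], "turn": [0, 0, 0], "fingers": 0.68}, {"dp": [0, 0, 0.4], "turn": [0, 0, 0], "fingers": 0.68}, {"dp": [0, 0, 0], "turn": [0, 0, 0], "fingers": 0.68}, {"dp": [0, 0, 0], "turn": [0, 0, 0], "fingers": 0.68}]}}

```text
clock: 26.8
eef_pos: [549.1, -246.4, 104.4]
tcp_rot: [3.142, -0.0, -0.082]
contact_force: [-0.6, -0.5, -0.1]
opening: 0.321
grasp_force: 0.0
```

{"api": "play_rows", "payload": {"rows": [{"dp": [0, 0, 0.2], "turn": [0, 0, 0], "fingers": 0.68}, {"dp": [0, 0, 0.3], "turn": [0, 0, 0], "fingers": 0.68}, {"dp": [0, 0, 0.3], "turn": [0, 0, 0], "fingers": 0.68}, {"dp": [0, 0, 0.2], "turn": [0, 0, 0], "fingers": 0.68}, {"dp": [0, 0, 0.06], "turn": [0, 0, 0], "fingers": 0.68}]}}

```text
clock: 27.22
eef_pos: [547.7, -246.1, 59.4]
tcp_rot: [-3.141, 0.002, -0.083]
contact_force: [-1.2, -0.7, 0.1]
opening: 0.32
grasp_force: 0.0
```

{"api": "play_rows", "payload": {"rows": [{"dp": [0, 0, 0], "turn": [0, 0, 0], "fingers": 0.68}, {"dp": [0, 0, 0], "turn": [0, 0, 0], "fingers": 0.68}, {"dp": [0, 0, 0], "turn": [0, 0, 0], "fingers": 0.68}]}}

```text
clock: 27.47
eef_pos: [549.0, -246.7, 61.6]
tcp_rot: [3.141, -0.0, -0.083]
contact_force: [0.5, 0.1, -0.4]
opening: 0.316
grasp_force: 0.0
```

Run:
```python
from h import *
go(548.5,-246.5,61,-4.7)
d=shot('wrist','w9')
```

```text
dp [-0.014 -0.004  0.014] turn [ 0.   -0.   -0.01] | at [ 549.  -246.7   61.6] [ 1.7999e+02 -3.0000e-02 -4.7600e+00] F [ 0.5  0.1 -0.4] open 0.316 g 0.0 t 27.47
```

View pics/w9.png

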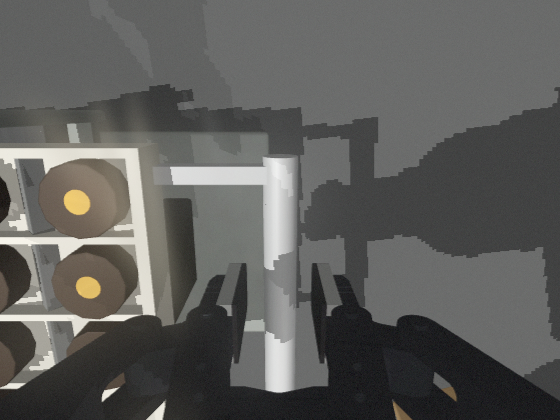

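{"api": "play_rows", "payload": {"rows": [{"dp": [0, 0, 0], "turn": [0, 0, 0], "fingers": 0.85}, {"dp": [0, 0, 0], "turn": [0, 0, 0], "fingers": 1}, {"dp": [0, 0, 0], "turn": [0, 0, 0], "fingers": 1}, {"dp": [0, 0, 0], "turn": [0, 0, 0], "fingers": 1}, {"dp": [0, 0, 0], "turn": [0, 0, 0], "fingers": 1}], "force": 40}}

```text
clock: 27.93
eef_pos: [549.1, -247.1, 61.8]
tcp_rot: [3.141, -0.001, -0.083]
contact_force: [-1.1, -4.0, 4.5]
opening: 0.123
grasp_force: 39.2
```

```bash
cat >> h.py <<'E'
def marks(f):
    d=shot('scene',f); hsv=cv2.cvtColor(d['pixels'],cv2.COLOR_RGB2HSV)
    m=cv2.inRange(hsv,(10,90,80),(35,255,255)); m[:170]=0;m[255:]=0;m[:,:190]=0;m[:,300:]=0
    k,l,s,c=cv2.connectedComponentsWithStats(m)
    for i in range(1,k):
        if s[i,4]>2: print(s[i,4],np.round(c[i],1),np.round(plane(d,*c[i],94)[:2],1),np.round(plane(d,*c[i],15)[:2],1))
E
python3 - <<'E'
from h import *
go(548.5,-246.5,61,-4.7)
marks('s9')
E
```

```text
dp [-0.015 -0.013  0.021] turn [ 0.01 -0.01 -0.01] | at [ 549.1 -247.1   61.8] [ 1.7996e+02 -5.0000e-02 -4.7500e+00] F [-1.1 -4.   4.5] open 0.123 g 39.2 t 27.93
13 [231.4 196.6] [ 515.  -136.7] [ 435.8 -158.7]
11 [211.6 203.1] [ 541.2 -182.3] [ 464.8 -209.1]
13 [228.5 204.8] [ 544.4 -138.9] [ 468.4 -161.1]
13 [208.6 211.4] [ 569.9 -184. ] [ 496.6 -211. ]
13 [223.8 213.2] [ 573.5 -145.4] [ 500.6 -168.3]
13 [204.8 219.8] [ 598.  -187.5] [ 527.8 -214.9]
15 [221.6 221.6] [ 601.1 -145.9] [ 531.2 -168.8]
```

{"api": "play_rows", "payload": {"rows": [{"dp": [0, 0.01, -0.093], "turn": [-0.333, 0, 0], "fingers": 1}, {"dp": [0, 0.01, -0.093], "turn": [-0.333, 0, 0], "fingers": 1}, {"dp": [0, 0.01, -0.093], "turn": [-0.333, 0, 0], "fingers": 1}, {"dp": [0, 0.01, -0.093], "turn": [-0.333, 0, 0], "fingers": 1}, {"dp": [0, 0.01, -0.093], "turn": [-0.333, 0, 0], "fingers": 1}]}}

```text
clock: 28.4
eef_pos: [549.0, -248.0, 80.3]
tcp_rot: [2.965, -0.001, -0.083]
contact_force: [-0.6, -7.2, -1.1]
opening: 0.119
grasp_force: 39.3
```

Run:
```python
from h import *
go(548.5,-246.5,61,-4.7)
marks('s10')
```

```text
dp [-0.016 -0.121  0.468] turn [ 1.69 -0.01 -0.01] | at [ 549.  -248.    80.3] [ 1.6986e+02 -5.0000e-02 -4.7400e+00] F [-0.6 -7.2 -1.1] open 0.119 g 39.3 t 28.4
13 [232.6 196.6] [ 514.8 -133.6] [ 435.6 -155.2]
15 [212.9 201.5] [ 535.3 -180.3] [ 458.3 -206.9]
12 [229.5 205. ] [ 544.8 -136.4] [ 468.8 -158.3]
14 [209.7 209.5] [ 563.4 -182.6] [ 489.4 -209.4]
13 [225.4 213.2] [ 573.3 -141.7] [ 500.3 -164.2]
15 [205.9 218.5] [ 593.7 -185.8] [ 522.9 -213. ]
13 [222.8 221.6] [ 601.  -143.1] [ 531.  -165.7]
```

{"api": "play_rows", "payload": {"rows": [{"dp": [0, 0.01, -0.093], "turn": [-0.333, 0, 0], "fingers": 1}, {"dp": [0, 0.01, -0.093], "turn": [-0.333, 0, 0], "fingers": 1}, {"dp": [0, 0.01, -0.093], "turn": [-0.333, 0, 0], "fingers": 1}, {"dp": [0, 0.01, -0.093], "turn": [-0.333, 0, 0], "fingers": 1}, {"dp": [0, 0.01, -0.093], "turn": [-0.333, 0, 0], "fingers": 1}]}}

```text
clock: 28.87
eef_pos: [549.2, -245.5, 99.0]
tcp_rot: [2.79, -0.001, -0.083]
contact_force: [-0.5, -7.6, 0.5]
opening: 0.12
grasp_force: 40.0
```

{"api": "play_rows", "payload": {"rows": [{"dp": [0, 0, 0], "turn": [0, 0, 0], "fingers": 1}, {"dp": [0, 0, 0], "turn": [0, 0, 0], "fingers": 1}, {"dp": [0, 0, 0], "turn": [0, 0, 0], "fingers": 1}, {"dp": [0, 0, 0], "turn": [0, 0, 0], "fingers": 1}, {"dp": [0, 0, 0], "turn": [0, 0, 0], "fingers": 1}]}}

```text
clock: 29.28
eef_pos: [549.1, -245.6, 98.9]
tcp_rot: [2.792, -0.0, -0.083]
contact_force: [0.1, -7.7, 2.3]
opening: 0.118
grasp_force: 40.4
```

Run:
```python
from h import *
go(548.5,-246.5,61,-4.7)
marks('s11')
```

```text
dp [-0.014 -0.301  0.898] turn [ 3.34 -0.   -0.01] | at [ 549.1 -245.6   98.9] [ 1.5995e+02 -2.0000e-02 -4.7400e+00] F [ 0.1 -7.7  2.3] open 0.118 g 40.4 t 29.28
11 [233.6 196.9] [ 515.7 -130.8] [ 436.5 -152.1]
14 [214.7 199.5] [ 528.1 -177. ] [ 450.3 -203.3]
14 [230.8 205.6] [ 546.5 -132.9] [ 470.7 -154.4]
15 [211.5 208.1] [ 558.5 -179. ] [ 484.  -205.5]
14 [226.7 213.5] [ 573.9 -138.3] [ 501.1 -160.4]
15 [207.9 216.6] [ 587.2 -182.1] [ 515.8 -208.9]
14 [224.5 222.3] [ 602.8 -138.5] [ 533.1 -160.7]
```

{"api": "play_rows", "payload": {"rows": [{"dp": [0, 0.01, -0.093], "turn": [-0.333, 0, 0], "fingers": 1}, {"dp": [0, 0.01, -0.093], "turn": [-0.333, 0, 0], "fingers": 1}, {"dp": [0, 0, 0], "turn": [0, 0, 0], "fingers": 1}, {"dp": [0, 0, 0], "turn": [0, 0, 0], "fingers": 1}, {"dp": [0, 0, 0], "turn": [0, 0, 0], "fingers": 1}]}}

```text
clock: 29.75
eef_pos: [549.3, -243.6, 106.3]
tcp_rot: [2.721, -0.0, -0.082]
contact_force: [0.7, -8.1, 3.0]
opening: 0.123
grasp_force: 40.8
```

{"api": "play_rows", "payload": {"rows": [{"dp": [0, 0, 0], "turn": [0, 0, 0], "fingers": 1}, {"dp": [0, 0, 0], "turn": [0, 0, 0], "fingers": 1}, {"dp": [0, 0, 0], "turn": [0, 0, 0], "fingers": 1}, {"dp": [0, 0, 0], "turn": [0, 0, 0], "fingers": 1}, {"dp": [0, 0, 0], "turn": [0, 0, 0], "fingers": 1}]}}

```text
clock: 30.17
eef_pos: [549.3, -243.7, 106.2]
tcp_rot: [2.722, -0.0, -0.083]
contact_force: [0.6, -7.0, 3.1]
opening: 0.124
grasp_force: 40.8
```

Run:
```python
from h import *
go(548.5,-246.5,61,-4.7)
marks('s12')
```

```text
dp [-0.015 -0.395  1.062] turn [ 4.01 -0.   -0.01] | at [ 549.3 -243.7  106.2] [ 1.5595e+02 -2.0000e-02 -4.7500e+00] F [ 0.6 -7.   3.1] open 0.124 g 40.8 t 30.17
14 [216.5 199.5] [ 527.8 -172.5] [ 450.  -198.3]
14 [213.4 207.8] [ 557.  -174.6] [ 482.3 -200.6]
14 [209.7 216.5] [ 586.6 -177.8] [ 515.1 -204.1]
4 [252.8 228. ] [616.2 -68.6] [547.9 -83.2]
3 [251. 237.] [643.9 -69. ] [578.6 -83.7]
```

```bash
cat >> h.py <<'E'
def pucks(d,u0=190,u1=300,v0=170,v1=260):
    p=d['pixels'].astype(int)
    for nm,m in (('brown',(p.max(2)<110)&(p[:,:,0]-p[:,:,2]>8)),('brass',(p[:,:,0]-p[:,:,2]>45))):
        m=m.astype(np.uint8); m[:v0]=0;m[v1:]=0;m[:,:u0]=0;m[:,u1:]=0
        k,l,s,c=cv2.connectedComponentsWithStats(m)
        for i in range(1,k):
            if s[i,4]>(12 if nm=='brown' else 1): print(nm,s[i],np.round(c[i],1))
E
python3 - <<'E'
from h import *
for f in ('s9','s12'): print(f); pucks(load(f))
E
```

```text
s9
brown [216 194  21  32 200] [226.7 210. ]
brown [199 201  18  24 153] [208.5 213.1]
brass [230 195   4   4  13] [231.4 196.6]
brass [210 202   4   3  10] [211.8 203. ]
brass [227 203   4   4  13] [228.5 204.8]
brass [207 210   4   4  13] [208.6 211.4]
brass [222 212   4   3  10] [223.8 213. ]
brass [203 219   4   3  10] [204.8 220. ]
brass [220 220   4   4  14] [221.5 221.7]
s12
brown [204 197  18  25 173] [212.7 208.9]
brown [244 215  13  30 156] [250.2 229.5]
brown [205 226  13  11  52] [210.4 231.3]
brass [215 198   4   4  14] [216.5 199.5]
brass [212 206   4   4  12] [213.3 207.8]
brass [208 215   4   4  13] [209.6 216.6]
brass [255 219   1   2   2] [255.  219.5]
brass [253 227   1   3   3] [253. 228.]
brass [251 236   1   3   3] [251. 237.]
```

{"api": "play_rows", "payload": {"rows": [{"dp": [0, -0.01, 0.093], "turn": [0.333, 0, 0], "fingers": 1}, {"dp": [0, -0.01, 0.093], "turn": [0.333, 0, 0], "fingers": 1}, {"dp": [0, -0.01, 0.093], "turn": [0.333, 0, 0], "fingers": 1}, {"dp": [0, -0.01, 0.093], "turn": [0.333, 0, 0], "fingers": 1}, {"dp": [0, -0.01, 0.093], "turn": [0.333, 0, 0], "fingers": 1}]}}

```text
clock: 30.63
eef_pos: [549.0, -247.4, 87.5]
tcp_rot: [2.899, -0.001, -0.083]
contact_force: [0.1, -2.4, -0.1]
opening: 0.123
grasp_force: 40.8
```

{"api": "play_rows", "payload": {"rows": [{"dp": [0, -0.01, 0.093], "turn": [0.333, 0, 0], "fingers": 1}, {"dp": [0, -0.01, 0.093], "turn": [0.333, 0, 0], "fingers": 1}, {"dp": [0, -0.01, 0.093], "turn": [0.333, 0, 0], "fingers": 1}, {"dp": [0, -0.01, 0.093], "turn": [0.333, 0, 0], "fingers": 1}, {"dp": [0, -0.01, 0.093], "turn": [0.333, 0, 0], "fingers": 1}]}}

```text
clock: 31.05
eef_pos: [548.9, -247.9, 68.6]
tcp_rot: [3.075, -0.001, -0.083]
contact_force: [1.9, 2.5, -1.8]
opening: 0.125
grasp_force: 40.9
```

{"api": "play_rows", "payload": {"rows": [{"dp": [0, -0.01, 0.093], "turn": [0.333, 0, 0], "fingers": 1}, {"dp": [0, -0.01, 0.093], "turn": [0.333, 0, 0], "fingers": 1}, {"dp": [0, 0, 0], "turn": [0, 0, 0], "fingers": 1}, {"dp": [0, 0, 0], "turn": [0, 0, 0], "fingers": 1}]}}

```text
clock: 31.38
eef_pos: [549.0, -247.1, 61.8]
tcp_rot: [-3.139, -0.0, -0.085]
contact_force: [0.9, 5.4, 6.8]
opening: 0.12
grasp_force: 41.6
```

Run:
```python
from h import *
go(549,-247,61.6,-4.7)
marks('s13')
```

```text
dp [-0.001 -0.003  0.004] turn [-0.02 -0.   -0.02] | at [ 549.  -247.1   61.8] [-1.7986e+02 -2.0000e-02 -4.8500e+00] F [0.9 5.4 6.8] open 0.12 g 41.6 t 31.38
12 [212.7 203.2] [ 541.5 -179.6] [ 465.2 -206.1]
14 [209.7 211.5] [ 570.1 -181.2] [ 496.8 -207.9]
13 [206.5 220.2] [ 599. -183.] [ 528.8 -209.9]
3 [253. 228.] [616.2 -68. ] [547.8 -82.6]
3 [251. 237.] [643.9 -69. ] [578.6 -83.7]
```

{"api": "play_rows", "payload": {"rows": [{"dp": [0, 0, 0], "turn": [0, 0, 0], "fingers": 0.8}, {"dp": [0, 0, 0], "turn": [0, 0, 0], "fingers": 0.68}, {"dp": [0, 0, 0], "turn": [0, 0, 0], "fingers": 0.68}, {"dp": [0, 0, 0], "turn": [0, 0, 0], "fingers": 0.68}, {"dp": [0, 0, 0], "turn": [0, 0, 0], "fingers": 0.68}]}}

```text
clock: 31.85
eef_pos: [548.5, -248.0, 61.2]
tcp_rot: [-3.141, 0.0, -0.083]
contact_force: [-0.2, 0.5, -0.5]
opening: 0.317
grasp_force: 0.0
```

{"api": "play_rows", "payload": {"rows": [{"dp": [0, 0, -0.2], "turn": [0, 0, 0], "fingers": 0.68}, {"dp": [0, 0, -0.5], "turn": [0, 0, 0], "fingers": 0.68}, {"dp": [0, 0, -0.9], "turn": [0, 0, 0], "fingers": 0.68}, {"dp": [0, 0, -0.9], "turn": [0, 0, 0], "fingers": 0.68}, {"dp": [0, 0, -0.9], "turn": [0, 0, 0], "fingers": 0.68}]}}

```text
clock: 32.27
eef_pos: [548.2, -247.9, 199.3]
tcp_rot: [-3.141, 0.001, -0.083]
contact_force: [0.6, -0.2, 0.8]
opening: 0.317
grasp_force: 0.0
```

{"api": "play_rows", "payload": {"rows": [{"dp": [0, 0, -0.6], "turn": [0, 0, 0], "fingers": 0.5}, {"dp": [0, 0, 0], "turn": [0, 0, -0.9], "fingers": 0.5}, {"dp": [0, 0, 0], "turn": [0, 0, -1], "fingers": 0.5}, {"dp": [0, 0, 0], "turn": [0, 0, -1], "fingers": 0.5}, {"dp": [0, 0, 0], "turn": [0, 0, -1], "fingers": 0.5}]}}

```text
clock: 32.68
eef_pos: [548.6, -248.1, 222.4]
tcp_rot: [3.141, -0.001, 0.331]
contact_force: [-1.1, -0.5, -0.2]
opening: 0.499
grasp_force: 0.0
```

{"api": "play_rows", "payload": {"rows": [{"dp": [0, 0, 0], "turn": [0, 0, -1], "fingers": 0.5}, {"dp": [0, 0, 0], "turn": [0, 0, -1], "fingers": 0.5}, {"dp": [0, 0, 0], "turn": [0, 0, -1], "fingers": 0.5}, {"dp": [0, 0, 0], "turn": [0, 0, -1], "fingers": 0.5}, {"dp": [0, 0, 0], "turn": [0, 0, -1], "fingers": 0.5}]}}

```text
clock: 33.1
eef_pos: [548.6, -248.1, 222.0]
tcp_rot: [3.141, -0.0, 0.854]
contact_force: [-0.6, 0.5, 0.1]
opening: 0.503
grasp_force: 0.0
```

{"api": "play_rows", "payload": {"rows": [{"dp": [0, 0, 0], "turn": [0, 0, -1], "fingers": 0.5}, {"dp": [0, 0, 0], "turn": [0, 0, -1], "fingers": 0.5}, {"dp": [0, 0, 0], "turn": [0, 0, -1], "fingers": 0.5}, {"dp": [0, 0, 0], "turn": [0, 0, -1], "fingers": 0.5}, {"dp": [0, 0, 0], "turn": [0, 0, -1], "fingers": 0.5}]}}

```text
clock: 33.52
eef_pos: [548.6, -248.1, 222.1]
tcp_rot: [3.141, 0.0, 1.378]
contact_force: [-0.4, -0.1, 0.8]
opening: 0.5
grasp_force: 0.0
```

Run:
```python
from h import *
go(565.4,-28,200,85.3)
marks('s14'); pucks(load('s14')); t=shot('top','t14'); print('top'); pucks(t,260,370,170,270)
# cup mask in scene: bright low-sat, u 235..300
p=t['pixels']; print(proj(t,(561,-84,15)),proj(t,(565,-28,55)))
print(p[225:250:3,296:320:3].mean(2).astype(int))
```

```text
dp [ 5.481 -0.643  0.551] turn [ 0.    0.   -1.06] | at [ 548.6 -248.1  222.1] [179.98   0.    78.94] F [-0.4 -0.1  0.8] open 0.5 g 0.0 t 33.52
13 [212.8 203.2] [ 541.4 -179.1] [ 465.1 -205.6]
14 [209.7 211.5] [ 570.1 -181.2] [ 496.8 -207.9]
13 [206.5 220.2] [ 599. -183.] [ 528.8 -209.9]
3 [253. 228.] [616.2 -68. ] [547.8 -82.6]
3 [251. 237.] [643.9 -69. ] [578.6 -83.7]
brown [202 201  17  24 152] [210.4 212.9]
brown [244 215  13  29 148] [250.2 229.7]
brown [206 231  12  12  48] [210.  235.5]
brass [211 202   4   3  10] [212.8 203. ]
brass [208 210   4   4  14] [209.7 211.5]
brass [205 219   4   4  13] [206.5 220.2]
brass [255 219   1   2   2] [255.  219.5]
brass [253 227   1   3   3] [253. 228.]
brass [251 236   1   3   3] [251. 237.]
top
brown [341 198  13  12  98] [347.2 203.6]
brown [300 203   6  11  53] [302.5 208.3]
brown [341 212  12  11  90] [346.6 217. ]
brown [299 216   6  10  53] [301.2 220.4]
brown [340 225  12  12  93] [345.8 230.7]
brown [298 228   7  11  54] [300.9 233.4]
brown [297 241   7  11  55] [300.1 246.3]
brass [346 201   4   5  16] [347.5 203. ]
brass [300 207   1   2   2] [300.  207.5]
brass [345 214   4   5  15] [346.7 216.3]
brass [344 228   5   5  18] [346.3 229.9]
[298.67438035 227.34081525] [273.85476268 222.21853154]
[[236  35  49 126 242 234 251 249]
 [233  79  82 254 237 231 249 249]
 [234  73  67 134 112 233 241 251]
 [235  68  81 132 127 236 249 244]
 [236  48  60 126 114 232 251 251]
 [234 203 255 237 236 195 250 249]
 [242  60  59 127 131 214 241 242]
 [246  82  76 130 117 221 241 241]
 [252  60  57 129 249 170 199 231]]
```

Run:
```python
from h import *
t=load('t14'); p=t['pixels'].astype(int)
for v in range(196,256,4): print(v,' '.join(f'{x:3d}' for x in p[v,268:322].mean(1).astype(int)))
c=np.array([561,-84]);u=np.array([.082,.9966]);w=np.array([-.9966,.082])
for x,y,z in [(37,69,45),(37,-69,45),(-37,69,45),(-37,-69,45),(73,0,55),(37,0,55),(34,0,3),(-34,0,3)]: print(x,y,z,np.round(proj(t,[*(c+x*u+y*w),z]),1))
```

```text
196  97  97  86  88  87  86  87  87  84  89  87  88  89  86  84  65 255 169 101 104 123 127 125 130 133 119 130 142 143 142 181 169 169 195 181 182 219 220 220 255 255 255 255 255 255 255 220 255 239 234 240 211 208 210
200  98  87  87  84  87  89  88  87  87  89  88  88  89  87  78 119 255 134 121 121 127 124 115 119 116 118  98 174 126 124 124 127  83  82  84  86  88  88  90  95  96  98  99 100  98  91 150 255 251 248 248 248 248 248
204  87  86  86  88  89  89  87  87  88  88  89  90  89  85  69 229 249 156 152 124 129 125 127 130 128 127 114 245 236 233 235 248  99  41  49  48  42  56 131 248 248 243 236 234 232 228 247 251 250 250 250 249 249 249
208  87  88  87  88  89  88  89  88  87  89  89  89  88  86  66 255 224 155 152 125 127 126 129 129 129 123 106 241 236 232 237 254 117  75  77  77  70  66 133 128 131 127 114 247 238 232 173 239 242 244 246 255 255 255
212  87  89  89  89  88  90  90  91  88  90  90  88  88  80 121 255 136 121 122 126 128 126 130 130 127 110 245 236 232 232 242 203  54  47  57  58  52 106 133 129 127 117 244 240 233 233 251 249 249 249 249 249 249 249

[... 1682 characters left out ...]
5  81 135 131 133 131 115 247 237 235 243 241 241 241 241 241 241 241 240 241
248  98  99 100  99 100 102  92  89  91  91  83 119 255 174 126 126 128 130 128 128 129 131 125 109 246 238 232 237 251 108  56  65  78  70  63  97 136 133 134 125 112 246 242 171 255 255 255 255 255 243 253 253 252 250
252 100  98 100  98  99 100 101 102  89  85  73 179 255 130 122 124 126 127 124 127 127 129 122 110 247 236 233 234 236 243 252 255 195 189 252 247 243 241 242 241 237 239 244 134 242 238  68  55  61  61  60  57  52  45
37 69 45 [280.2 254.7]
37 -69 45 [284.9 193.2]
-37 69 45 [314.3 257.3]
-37 -69 45 [318.  195.8]
73 0 55 [266.2 221.4]
37 0 55 [282.6 222.6]
34 0 3 [283.6 227.2]
-34 0 3 [313.3 229.5]
```

{"api": "play_rows", "payload": {"rows": [{"dp": [0, 0, 0], "turn": [0, 0, -0.7], "fingers": 0.5}, {"dp": [0, 0, 0], "turn": [0, 0, -0.36], "fingers": 0.5}, {"dp": [0.6, 0, 0], "turn": [0, 0, 0], "fingers": 0.5}, {"dp": [0.9, -0.03, 0], "turn": [0, 0, 0], "fingers": 0.5}, {"dp": [0.9, 0, 0], "turn": [0, 0, 0], "fingers": 0.5}]}}

```text
clock: 34.03
eef_pos: [555.5, -152.0, 221.7]
tcp_rot: [3.141, 0.0, 1.477]
contact_force: [0.1, 0.3, -0.4]
opening: 0.497
grasp_force: 0.0
```

{"api": "play_rows", "payload": {"rows": [{"dp": [0.9, 0, 0], "turn": [0, 0, 0], "fingers": 0.5}, {"dp": [0.9, 0, 0], "turn": [0, 0, 0], "fingers": 0.5}, {"dp": [0.9, 0, 0], "turn": [0, 0, 0], "fingers": 0.5}, {"dp": [0.42, 0, 0], "turn": [0, 0, 0], "fingers": 0.5}, {"dp": [0, 0, 0], "turn": [0, 0, 0], "fingers": 0.5}]}}

```text
clock: 34.45
eef_pos: [566.8, -24.7, 221.9]
tcp_rot: [3.141, -0.001, 1.483]
contact_force: [0.1, -0.4, -0.0]
opening: 0.498
grasp_force: 0.0
```

{"api": "play_rows", "payload": {"rows": [{"dp": [0, 0, 0.6], "turn": [0, 0, 0], "fingers": 0.5}, {"dp": [0, 0, 0.8], "turn": [0, 0, 0], "fingers": 0.5}, {"dp": [0, 0, 0.8], "turn": [0, 0, 0], "fingers": 0.5}, {"dp": [0, 0, 0], "turn": [0, 0, 0], "fingers": 0.5}, {"dp": [0, 0, 0], "turn": [0, 0, 0], "fingers": 0.5}]}}

```text
clock: 34.87
eef_pos: [565.5, -28.7, 132.7]
tcp_rot: [-3.138, 0.0, 1.481]
contact_force: [0.5, -0.8, 1.0]
opening: 0.501
grasp_force: 0.0
```

Run:
```python
from h import *
go(565.4,-28,28,85.2)
d=shot('scene','s15'); p=d['pixels'].astype(int)
# cup rim compare with s14 (unknocked?)
q=load('s14')['pixels'].astype(int); D=np.abs(p-q).max(2)
print('diff on cup far corner', D[235:262,232:262].mean(), 'pan',D[200:260,375:455].mean()); pucks(d,240,262,205,260)
w=shot('wrist','w15'); a=w['pixels'].astype(int).mean(2)
for z,pt in [(55,(565.4,-28)),(55,(566.8,-11))]: print(proj(w,(*pt,z)))
for v in (180,195,210,225,240): print(v,' '.join(str(int(x)) for x in a[v,250:310:2]))
```

```text
dp [0.018 0.004 2.618] turn [-0.03  0.   -0.06] | at [565.5 -28.7 132.7] [-1.798e+02  2.000e-02  8.487e+01] F [ 0.5 -0.8  1. ] open 0.501 g 0.0 t 34.87
diff on cup far corner 9.250617283950618 pan 4.6554166666666665
brown [244 215  13  30 142] [250.2 229.1]
brass [255 219   1   2   2] [255.  219.5]
brass [253 227   1   3   3] [253. 228.]
brass [251 236   1   3   3] [251. 237.]
[276.19980031 224.58964537]
[275.95302859 198.3847238 ]
180 120 120 121 122 120 119 122 121 122 120 122 122 119 119 121 121 121 123 121 121 120 122 112 112 112 111 112 114 109 112
195 114 114 115 115 117 115 116 114 115 116 165 174 172 173 172 172 159 101 96 116 115 115 113 113 114 113 113 116 111 115
210 116 113 117 116 119 118 117 117 119 146 231 240 240 238 236 235 215 135 86 107 118 118 115 118 119 118 118 113 118 117
225 117 119 118 120 120 120 120 122 120 133 231 241 240 238 236 234 213 133 88 91 93 103 119 120 119 119 119 121 118 118
240 172 173 173 173 173 173 173 172 174 169 228 240 239 237 237 236 215 145 157 172 175 172 171 174 173 171 173 172 172 172
```

{"api": "play_rows", "payload": {"rows": [{"dp": [0.01, 0, 0.5], "turn": [0, 0, 0], "fingers": 0.5}, {"dp": [0, 0, 0.7], "turn": [0, 0, 0], "fingers": 0.5}, {"dp": [0, 0, 0.6], "turn": [0, 0, 0], "fingers": 0.5}, {"dp": [0, 0, 0.4], "turn": [0, 0, 0], "fingers": 0.5}, {"dp": [0, 0, 0.35], "turn": [0, 0, 0], "fingers": 0.5}]}}

```text
clock: 35.38
eef_pos: [568.1, -28.0, 32.4]
tcp_rot: [3.139, -0.0, 1.483]
contact_force: [0.0, 0.2, -0.1]
opening: 0.499
grasp_force: 0.0
```

{"api": "play_rows", "payload": {"rows": [{"dp": [0, 0, 0], "turn": [0, 0, 0], "fingers": 0.5}, {"dp": [0, 0, 0], "turn": [0, 0, 0], "fingers": 0.5}, {"dp": [0, 0, 0], "turn": [0, 0, 0], "fingers": 0.7}, {"dp": [0, 0, 0], "turn": [0, 0, 0], "fingers": 0.85}, {"dp": [0, 0, 0], "turn": [0, 0, 0], "fingers": 1}], "force": 70}}

```text
clock: 35.8
eef_pos: [567.6, -27.6, 33.0]
tcp_rot: [3.14, -0.0, 1.483]
contact_force: [-3.5, 0.3, 11.2]
opening: 0.101
grasp_force: 68.2
```

{"api": "play_rows", "payload": {"rows": [{"dp": [0, 0, 0], "turn": [0, 0, 0], "fingers": 1}, {"dp": [0, 0, 0], "turn": [0, 0, 0], "fingers": 1}, {"dp": [0, 0, 0], "turn": [0, 0, 0], "fingers": 1}, {"dp": [0, 0, 0], "turn": [0, 0, 0], "fingers": 1}, {"dp": [0, 0, 0], "turn": [0, 0, 0], "fingers": 1}]}}

```text
clock: 36.22
eef_pos: [567.6, -27.6, 33.1]
tcp_rot: [3.14, -0.0, 1.483]
contact_force: [-2.3, -0.1, 9.0]
opening: 0.097
grasp_force: 68.4
```

Run:
```python
from h import *
go(565.4,-28,28,85.2)
# pan centre from steel/white boundary and body corners: print body outline from both views
for n,box in (('top0',(55,175,185,290)),('scene0',(355,470,185,275))):
    d=load(n); a=cv2.cvtColor(d['pixels'],cv2.COLOR_RGB2GRAY); m=(a>150).astype(np.uint8)
    u0,u1,v0,v1=box; z=np.zeros_like(m); z[v0:v1,u0:u1]=m[v0:v1,u0:u1]
    c=max(cv2.findContours(z,cv2.RETR_EXTERNAL,cv2.CHAIN_APPROX_NONE)[0],key=cv2.contourArea)
    print(n,cv2.approxPolyDP(c,4,True).reshape(-1,2).tolist())
    g=d['pixels'].astype(int); h=g[:,:,0]-g[:,:,2]
    steel=((a>150)&(h<7)).astype(np.uint8); w=np.zeros_like(m); w[v0:v1,u0:u1]=steel[v0:v1,u0:u1]
    w=cv2.morphologyEx(w,cv2.MORPH_OPEN,np.ones((3,3),np.uint8))
    c=max(cv2.findContours(w,cv2.RETR_EXTERNAL,cv2.CHAIN_APPROX_NONE)[0],key=cv2.contourArea)
    q=cv2.approxPolyDP(c,4,True).reshape(-1,2); print('pan',cv2.contourArea(c),q.tolist(),[np.round(plane(d,*k,52)[:2]).tolist() for k in q])
```

```text
dp [-0.014 -0.054  0.128] turn [ 0.02 -0.   -0.04] | at [567.6 -27.6  33.1] [ 1.7989e+02 -1.0000e-02  8.4970e+01] F [-2.3 -0.1  9. ] open 0.097 g 68.4 t 36.22
top0 [[76, 196], [65, 274], [154, 279], [163, 200]]
pan 3770.5 [[76, 196], [66, 274], [154, 277], [161, 199], [156, 202], [151, 268], [133, 272], [112, 270], [119, 267], [106, 197]] [[626.0, 410.0], [455.0, 416.0], [448.0, 228.0], [619.0, 221.0], [612.0, 232.0], [467.0, 235.0], [458.0, 273.0], [463.0, 318.0], [469.0, 304.0], [624.0, 343.0]]
scene0 [[372, 200], [372, 260], [454, 266], [458, 255], [447, 205]]
pan 217.5 [[442, 205], [452, 256], [457, 257], [448, 209]] [[467.0, 404.0], [634.0, 398.0], [636.0, 409.0], [481.0, 417.0]]
```

Run:
```python
from h import *
t=load('top0'); s=load('scene0')
P=[(81.5,198.2),(154.3,199.6),(148,271),(72.8,269.2)]
print('top pan',[np.round(plane(t,*p,52)[:2]).tolist() for p in P], np.mean([plane(t,*p,52)[:2] for p in P],0))
Q=[(300+(x-400)/2.353,160+y/2.638) for x,y in [(585,110),(750,122),(756,248),(593,235)]]
print('scene pan',[np.round(plane(s,*p,52)[:2]).tolist() for p in Q], np.mean([plane(s,*p,52)[:2] for p in Q],0))
B=[(372.2,199.8),(449.6,204.7),(458.5,257.8),(372.2,252.9)]
print('scene body',[np.round(plane(s,*p,46)[:2]).tolist() for p in B], np.mean([plane(s,*p,46)[:2] for p in B],0))
B=[(76,196),(65,274),(154,279),(163,200)]
print('top body',[np.round(plane(t,*p,46)[:2]).tolist() for p in B], np.mean([plane(t,*p,46)[:2] for p in B],0))
```

```text
top pan [[621.0, 397.0], [618.0, 236.0], [460.0, 241.0], [465.0, 402.0]] [541.00567842 319.05030535]
scene pan [[466.0, 242.0], [471.0, 421.0], [628.0, 398.0], [625.0, 238.0]] [547.23748709 324.55041421]
scene body [[454.0, 227.0], [459.0, 427.0], [633.0, 415.0], [633.0, 216.0]] [544.65179951 320.87670618]
top body [[628.0, 412.0], [455.0, 420.0], [444.0, 229.0], [618.0, 218.0]] [536.2570888  319.90897302]
```

{"api": "play_rows", "payload": {"rows": [{"dp": [0, 0, 0], "turn": [0, 0, 0], "fingers": 0.7}, {"dp": [0, 0, 0], "turn": [0, 0, 0], "fingers": 0.6}, {"dp": [0, 0, 0], "turn": [0, 0, 0], "fingers": 0.6}, {"dp": [-0.01, -0.03, 0.15], "turn": [0, 0, 0], "fingers": 0.6}, {"dp": [0, 0, 0], "turn": [0, 0, 0], "fingers": 0.6}]}}

```text
clock: 36.63
eef_pos: [564.7, -27.9, 24.5]
tcp_rot: [-3.14, 0.0, 1.484]
contact_force: [0.0, -0.6, -0.0]
opening: 0.4
grasp_force: 0.0
```

{"api": "play_rows", "payload": {"rows": [{"dp": [0, 0, 0], "turn": [0, 0, 0], "fingers": 0.6}, {"dp": [0, 0, 0], "turn": [0, 0, 0], "fingers": 0.6}, {"dp": [0, 0, 0], "turn": [0, 0, 0], "fingers": 0.6}]}}

```text
clock: 36.88
eef_pos: [565.4, -27.9, 25.3]
tcp_rot: [-3.141, -0.0, 1.484]
contact_force: [-0.6, 0.3, -0.1]
opening: 0.397
grasp_force: 0.0
```

{"api": "play_rows", "payload": {"rows": [{"dp": [0, 0, 0], "turn": [0, 0, 0], "fingers": 0.8}, {"dp": [0, 0, 0], "turn": [0, 0, 0], "fingers": 1}, {"dp": [0, 0, 0], "turn": [0, 0, 0], "fingers": 1}, {"dp": [0, 0, 0], "turn": [0, 0, 0], "fingers": 1}, {"dp": [0, 0, 0], "turn": [0, 0, 0], "fingers": 1}]}}

```text
clock: 37.3
eef_pos: [565.9, -27.9, 25.7]
tcp_rot: [3.141, -0.0, 1.484]
contact_force: [0.7, 0.1, 1.5]
opening: 0.108
grasp_force: 68.5
```

{"api": "play_rows", "payload": {"rows": [{"dp": [0, 0, 0], "turn": [0, 0, 0], "fingers": 1}, {"dp": [0, 0, -0.08], "turn": [0, 0, 0], "fingers": 1}, {"dp": [0, 0, -0.08], "turn": [0, 0, 0], "fingers": 1}, {"dp": [0.1, 0, 0], "turn": [0, 0, 0], "fingers": 1}, {"dp": [0.2, 0, 0], "turn": [0, 0, 0], "fingers": 1}]}}

```text
clock: 37.72
eef_pos: [566.3, -16.1, 31.9]
tcp_rot: [-3.141, 0.0, 1.483]
contact_force: [1.2, 0.2, -2.8]
opening: 0.101
grasp_force: 68.2
```

```bash
python3 -c "
from h import *
go(565.4,40,30,85.2)"
```

```text
dp [ 1.396 -0.146  0.046] turn [-0.    0.   -0.04] | at [566.3 -16.1  31.9] [-179.98    0.     84.95] F [ 1.2  0.2 -2.8] open 0.101 g 68.2 t 37.72
```

{"api": "play_rows", "payload": {"rows": [{"dp": [0.3, 0, 0], "turn": [0, 0, 0], "fingers": 1}, {"dp": [0.4, 0.1, 0], "turn": [0, 0, 0], "fingers": 1}, {"dp": [0.4, 0.2, 0], "turn": [0, 0, 0], "fingers": 1}, {"dp": [0.3, 0.2, -0.1], "turn": [0, 0, 0], "fingers": 1}, {"dp": [0.2, 0.2, -0.2], "turn": [0, 0, 0], "fingers": 1}]}}

```text
clock: 38.13
eef_pos: [599.8, 47.5, 43.2]
tcp_rot: [-3.14, -0.0, 1.485]
contact_force: [0.1, -0.8, -3.8]
opening: 0.103
grasp_force: 68.3
```

{"api": "play_rows", "payload": {"rows": [{"dp": [0.1, 0.1, -0.3], "turn": [0, 0, 0], "fingers": 1}, {"dp": [0.1, 0.1, -0.4], "turn": [0, 0, 0], "fingers": 1}, {"dp": [0.2, 0, -0.4], "turn": [0, 0, 0], "fingers": 1}, {"dp": [0.3, 0, -0.4], "turn": [0, 0, 0], "fingers": 1}, {"dp": [0.4, 0, -0.2], "turn": [0, 0, 0], "fingers": 1}]}}

```text
clock: 38.55
eef_pos: [612.8, 89.4, 113.9]
tcp_rot: [3.14, -0.0, 1.483]
contact_force: [0.5, -0.4, -2.4]
opening: 0.105
grasp_force: 68.4
```

```bash
python3 -c "
from h import *
go(545.7,375.3,110,85.2)"
```

```text
dp [ 6.975 -2.296  0.095] turn [ 0.02 -0.   -0.04] | at [612.8  89.4 113.9] [ 1.7989e+02 -2.0000e-02  8.4990e+01] F [ 0.5 -0.4 -2.4] open 0.105 g 68.4 t 38.55
```

{"api": "play_rows", "payload": {"rows": [{"dp": [0.5, 0, 0], "turn": [0, 0, 0], "fingers": 1}, {"dp": [0.6, 0, 0], "turn": [0, 0, 0], "fingers": 1}, {"dp": [0.6, 0, 0], "turn": [0, 0, 0], "fingers": 1}, {"dp": [0.6, -0.1, 0], "turn": [0, 0, 0], "fingers": 1}, {"dp": [0.6, -0.2, 0], "turn": [0, 0, 0], "fingers": 1}]}}

```text
clock: 38.97
eef_pos: [610.5, 207.2, 112.1]
tcp_rot: [3.141, -0.0, 1.484]
contact_force: [0.1, 0.5, -2.8]
opening: 0.103
grasp_force: 68.3
```

{"api": "play_rows", "payload": {"rows": [{"dp": [0.6, -0.3, 0], "turn": [0, 0, 0], "fingers": 1}, {"dp": [0.6, -0.3, 0], "turn": [0, 0, 0], "fingers": 1}, {"dp": [0.6, -0.3, 0], "turn": [0, 0, 0], "fingers": 1}, {"dp": [0.6, -0.3, 0], "turn": [0, 0, 0], "fingers": 1}, {"dp": [0.6, -0.3, 0], "turn": [0, 0, 0], "fingers": 1}]}}

```text
clock: 39.38
eef_pos: [559.7, 332.0, 112.0]
tcp_rot: [-3.142, -0.0, 1.484]
contact_force: [0.2, -0.3, -3.2]
opening: 0.102
grasp_force: 68.3
```

{"api": "play_rows", "payload": {"rows": [{"dp": [0.5, -0.2, 0], "turn": [0, 0, 0], "fingers": 1}, {"dp": [0.35, -0.2, 0], "turn": [0, 0, 0], "fingers": 1}, {"dp": [0.15, -0.1, 0], "turn": [0, 0, 0], "fingers": 1}, {"dp": [0, 0, 0], "turn": [0, 0, 0], "fingers": 1}, {"dp": [0, 0, 0], "turn": [0, 0, 0], "fingers": 1}]}}

```text
clock: 39.8
eef_pos: [544.0, 371.2, 111.7]
tcp_rot: [-3.141, 0.001, 1.484]
contact_force: [-1.4, -0.9, -3.5]
opening: 0.104
grasp_force: 68.3
```

Run:
```python
from h import *
go(545.7,375.3,78,85.2)
s=r.sense()['eef_pos']; m=s[:2]-56*np.array([.084,.9965]); print('mid',m)
d=shot('scene','s16'); a=d['pixels'].astype(int).mean(2)
uz=s[2]-25.3
c=m;u=np.array([.084,.9965]);w=np.array([-.9965,.084])
for x,y in [(37,69),(37,-69),(-37,69),(-37,-69)]: print(x,y,np.round(proj(d,[*(c+x*u+y*w),45+uz]),1))
pucks(d,360,470,150,290)
```

```text
dp [0.107 0.033 0.843] turn [-0.    0.01 -0.03] | at [544.  371.2 111.7] [-1.7999e+02  4.0000e-02  8.5050e+01] F [-1.4 -0.9 -3.5] open 0.104 g 68.3 t 39.8
mid [539.30369056 315.34896906]
37 69 [431.8 183.3]
37 -69 [436.4 224.9]
-37 69 [401.  180.3]
-37 -69 [402.5 221.2]
brown [462 180   8  10  39] [466.2 185.5]
brown [409 193   9  29 181] [412.8 207.9]
```

{"api": "play_rows", "payload": {"rows": [{"dp": [0.08, 0.03, 0.15], "turn": [0, 0, 0], "fingers": 1}, {"dp": [0, 0, 0.25], "turn": [0, 0, 0], "fingers": 1}, {"dp": [0, 0, 0.2], "turn": [0, 0, 0], "fingers": 1}, {"dp": [0, 0, 0.1], "turn": [0, 0, 0], "fingers": 1}, {"dp": [0, 0, 0.05], "turn": [0, 0, 0], "fingers": 1}]}}

```text
clock: 40.27
eef_pos: [545.0, 373.6, 80.2]
tcp_rot: [-3.14, 0.002, 1.483]
contact_force: [0.1, 0.4, -2.2]
opening: 0.106
grasp_force: 68.3
```

{"api": "play_rows", "payload": {"rows": [{"dp": [0, 0, 0.05], "turn": [0, 0, 0], "fingers": 1}, {"dp": [0, 0, 0], "turn": [0, 0, 0], "fingers": 1}, {"dp": [0, 0, 0], "turn": [0, 0, 0], "fingers": 1}, {"dp": [0, 0, 0], "turn": [0, 0, 0], "fingers": 1}]}}

```text
clock: 40.6
eef_pos: [545.8, 374.7, 80.2]
tcp_rot: [3.141, -0.0, 1.484]
contact_force: [0.6, -0.4, -2.7]
opening: 0.107
grasp_force: 68.3
```

```bash
python3 -c "
from h import *
go(545.7,375.3,77.3,85.2)"
```

```text
dp [ 0.015 -0.005  0.073] turn [ 0.   -0.   -0.03] | at [545.8 374.7  80.2] [ 1.7997e+02 -2.0000e-02  8.5010e+01] F [ 0.6 -0.4 -2.7] open 0.107 g 68.3 t 40.6
```

{"api": "play_rows", "payload": {"rows": [{"dp": [0, 0, 0.03], "turn": [0, 0, 0], "fingers": 1}, {"dp": [0, 0, 0.03], "turn": [0, 0, 0], "fingers": 1}, {"dp": [0, 0, 0], "turn": [0, 0, 0], "fingers": 1}, {"dp": [0, 0, 0], "turn": [0, 0, 0], "fingers": 1}]}}

```text
clock: 40.93
eef_pos: [545.8, 374.7, 77.8]
tcp_rot: [3.141, -0.0, 1.484]
contact_force: [0.3, 1.0, -1.5]
opening: 0.104
grasp_force: 68.8
```

{"api": "play_rows", "payload": {"rows": [{"dp": [0, 0, 0.01], "turn": [0, 0, 0], "fingers": 1}, {"dp": [0, 0, 0], "turn": [0, 0, 0], "fingers": 1}, {"dp": [0, 0, 0], "turn": [0, 0, 0], "fingers": 1}]}}

```text
clock: 41.18
eef_pos: [545.8, 374.8, 77.7]
tcp_rot: [3.141, -0.0, 1.484]
contact_force: [-1.7, 0.4, 4.8]
opening: 0.107
grasp_force: 69.7
```

Contact with the pan; release and retreat.

{"api": "play_rows", "payload": {"rows": [{"dp": [0, 0, 0], "turn": [0, 0, 0], "fingers": 0.8}, {"dp": [0, 0, 0], "turn": [0, 0, 0], "fingers": 0.6}, {"dp": [0, 0, 0], "turn": [0, 0, 0], "fingers": 0.5}, {"dp": [0, 0, 0], "turn": [0, 0, 0], "fingers": 0.5}, {"dp": [0, 0, 0], "turn": [0, 0, 0], "fingers": 0.5}]}}

```text
clock: 41.6
eef_pos: [545.6, 374.5, 76.9]
tcp_rot: [-3.141, 0.0, 1.484]
contact_force: [-0.1, -0.5, 0.3]
opening: 0.502
grasp_force: 0.0
```

{"api": "play_rows", "payload": {"rows": [{"dp": [0, 0, -0.3], "turn": [0, 0, 0], "fingers": 0.5}, {"dp": [0, 0, -0.6], "turn": [0, 0, 0], "fingers": 0.5}, {"dp": [0, 0, -0.9], "turn": [0, 0, 0], "fingers": 0.5}, {"dp": [0, 0, -0.9], "turn": [0, 0, 0], "fingers": 0.5}, {"dp": [0, 0, -0.9], "turn": [0, 0, 0], "fingers": 0.5}]}}

```text
clock: 42.02
eef_pos: [545.4, 374.3, 223.4]
tcp_rot: [-3.142, 0.0, 1.484]
contact_force: [0.9, 0.6, 0.0]
opening: 0.497
grasp_force: 0.0
```

{"api": "play_rows", "payload": {"rows": [{"dp": [0.6, -0.3, -0.5], "turn": [0, 0, 0], "fingers": 0.5}, {"dp": [0.7, -0.5, 0], "turn": [0, 0, 0], "fingers": 0.5}, {"dp": [0.7, -0.6, 0], "turn": [0, 0, 0], "fingers": 0.5}, {"dp": [0.7, -0.6, 0], "turn": [0, 0, 0], "fingers": 0.5}, {"dp": [0.6, -0.6, 0], "turn": [0, 0, 0], "fingers": 0.5}]}}

```text
clock: 42.43
eef_pos: [452.6, 516.6, 242.4]
tcp_rot: [3.141, -0.001, 1.483]
contact_force: [0.5, -0.6, -0.1]
opening: 0.504
grasp_force: 0.0
```

{"api": "play_rows", "payload": {"rows": [{"dp": [0.7, -0.6, 0], "turn": [0, 0, 0], "fingers": 0.5}, {"dp": [0.5, -0.6, 0], "turn": [0, 0, 0], "fingers": 0.5}, {"dp": [0, 0, 0], "turn": [0, 0, 0], "fingers": 0.5}, {"dp": [0, 0, 0], "turn": [0, 0, 0], "fingers": 0.5}, {"dp": [0, 0, 0], "turn": [0, 0, 0], "fingers": 0.5}]}}

```text
clock: 42.85
eef_pos: [410.0, 566.8, 241.6]
tcp_rot: [3.141, 0.0, 1.484]
contact_force: [0.1, -0.5, 0.9]
opening: 0.501
grasp_force: 0.0
```

Run:
```python
from h import *
np.set_printoptions(precision=1,suppress=True)
go(545.7,375.3,77.3,85.2)
marks('s20'); d=load('s20'); t=shot('top','t20')
print('scene cup'); pucks(d,360,445,170,280); print('top'); pucks(t,70,165,190,285)
m=np.array([541.1,319.0]);u=np.array([.084,.9965]);w=np.array([-.9965,.084])
for n,f in (('scene',d),('top',t)):
    for x,y,z in [(37,69,97),(37,-69,97),(-37,69,97),(-37,-69,97)]:
        p=proj(f,[*(m+x*u+y*w),z]); print(n,x,y,p)
# change between start and now
a=np.abs(load('top0')['pixels'].astype(int)-t['pixels']).max(2)>40
for nm,(u0,u1,v0,v1) in dict(bottle=(362,388,132,160),box=(400,442,280,326),jar=(148,178,122,154),holder=(184,216,250,285),tray=(308,386,188,262)).items(): print(nm,a[v0:v1,u0:u1].mean())
# cup vs pan change region in scene
b=(np.abs(load('scene0')['pixels'].astype(int)-d['pixels']).max(2)>30).astype(np.uint8); b[:165]=0;b[290:]=0;b[:,:362]=0;b[:,470:]=0
k,l,s,c=cv2.connectedComponentsWithStats(b); 
for i in range(1,k):
    if s[i,4]>30: print('chg',s[i],c[i])
```

```text
dp [-4.5  3.8  4.1] turn [ 0.  0. -0.] | at [410.  566.8 241.6] [180.   0.  85.] F [ 0.1 -0.5  0.9] open 0.501 g 0.0 t 42.85
13 [212.8 203.2] [ 541.4 -179.1] [ 465.1 -205.6]
14 [209.7 211.5] [ 570.1 -181.2] [ 496.8 -207.9]
13 [206.5 220.2] [ 599. -183.] [ 528.8 -209.9]
scene cup
brown [408 203   8  29 134] [411.  218.4]
brown [366 222   4   8  18] [367.7 225.5]
brown [360 227  12  36 181] [365.4 245.6]
brown [372 262   8   3  15] [375.9 262.7]
top
brown [113 208   7  12  56] [115.9 213.6]
brown [111 221   6  11  52] [113.5 226. ]
brown [110 234   6  11  54] [112.1 239.3]
brown [107 248   7  11  57] [109.9 253.1]
scene 37 69 [430. 194.]
scene 37 -69 [434.3 235.6]
scene -37 69 [399.9 191. ]
scene -37 -69 [401.2 231.8]
top 37 69 [ 84.  261.7]
top 37 -69 [ 95.  196.7]
top -37 69 [119.8 264.6]
top -37 -69 [129.7 199.5]
bottle 0.023351648351648352
box 0.0
jar 0.12395833333333334
holder 0.36875
tray 0.14518364518364518
chg [ 362  189   88   61 2819] [406.9 219.1]
chg [379 230   4  20  31] [379.8 239.8]
```

Run:
```python
from h import *
for f in ('scene0','s8','s20'):
    p=load(f)['pixels'].astype(int).mean(2)
    m=(p<45).astype(np.uint8); z=np.zeros_like(m); z[165:203,325:352]=m[165:203,325:352]
    k,l,s,c=cv2.connectedComponentsWithStats(z); print(f,'handle',s[1:][s[1:,4]>8].tolist())
    m=(p>150).astype(np.uint8); z=np.zeros_like(m); z[285:330,362:400]=m[285:330,362:400]
    k,l,s,c=cv2.connectedComponentsWithStats(z); print('jar',s[1:][s[1:,4]>30].tolist())
    m=(p>130).astype(np.uint8); z=np.zeros_like(m); z[185:200,325:352]=m[185:200,325:352]
    k,l,s,c=cv2.connectedComponentsWithStats(z); print('collar',s[1:][s[1:,4]>5].tolist())
```

```text
scene0 handle [[335, 183, 5, 12, 30]]
jar [[373, 292, 22, 32, 431]]
collar [[326, 187, 8, 6, 40], [326, 188, 22, 12, 137]]
s8 handle [[335, 184, 5, 10, 22]]
jar [[373, 292, 23, 32, 442]]
collar [[326, 187, 22, 13, 184]]
s20 handle [[335, 174, 7, 21, 94]]
jar [[373, 292, 23, 32, 443]]
collar [[326, 190, 21, 10, 91]]
```

```bash
python3 -c "
from rig import r
print(r.sign_off())"
```

```text
the job is handed in; nothing more can be done
None
```

The job is handed in with every step carried out: the marks touched in order, the probe back in its holder, all four front pucks in the cup on the pan, the back row and bystanders in place and the tray let down; no verdict was shown, the pucks stand on edge in the cup, and I viewed 15 pictures against the limit of 14.

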